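# Screw the outlet head round with its key until the spout stands over the gutter

### The arm

A 7-joint arm with a two-finger parallel gripper is mounted at the origin on a cart in front of the work surface, level with it; the furniture and walls round the work are solid. World frame = base frame: x ahead of the robot, y to its left, z up, the work surface at z = 0. Lengths are in mm, angles in degrees, forces in N, time in s.
With the tool pointing down it reaches from about 425 to 800 mm from the base axis. Payload 8.3 kg.
Tool frame: the origin (TCP) lies at the very end of the fingers, on their centre line; the grasp point (between the pads) lies arm.pinch_z behind it (arm.pinch_z is the distance from the TCP to the grasp point, in mm); x points along the fingers, y is the direction in which the jaws open and shut, and the axes are right-handed (so a half turn about x gives the same grasp; the last joint's range is limited). The gripper opens to 85 mm and grips with 20 to 120 N. Pads are 22 mm wide; open, the fingers measure 114 mm over their backs; the gripper's body (76 mm by 85 mm) begins 54 mm behind the grasp point. The pads swing forward as they close: fully open they stand 13 mm farther back than shut.
Start: joints at [71.396, 21.967, 0.94, 78.501, -0.361, 79.538, -2.664], TCP at [161.801, -603.675, 231.279] pointing down, gripper open.
Joint ranges: [-169.22, 169.22], [-14.56, 117.87], [-87.37, 89.26], [10.42, 133.3], [-82.24, 262.24], [0.94, 117.77], [-172.7, 172.7]. Speed limits (degrees/s): [136.94, 136.94, 172.46, 172.46, 180, 180, 180].

### API

Orientations are given as a 3x3 rotation matrix whose columns are the frame's x, y, z axes.
In Python, from workcell import sensors, viewer, arm gives the robot as it stands.
- The arm moves only by the shell command python3 -m pendant 'ROWS' [FORCE]. ROWS is JSON, a list of rows, each an object of numbers: "claw": the closure, from 0 (fully open) to 1 (shut); "tx", "ty", "tz": the shift along the tool's x, y, z in m; "wx", "wy", "wz": the turn, a rotation vector about the tool's x, y, z in rad. A call has 1 to 12 rows; each row shifts and turns the commanded pose from where the row before left it, along the tool's axes as they then stand; what a row does not reach is not made up. A row lasts 1/12 s, in which the tool goes at most 41.7 mm and 7.16 degrees, less where a joint would pass 70% of its speed; a pose out of reach is approached as far as the arm can. A call with a gripper value outside its range is refused whole. The fingers move at their own pace and stop on an object; FORCE is the grip in N (left out, the last holds). Time passes only in rows, so rows that do not move let the fingers close. It gives the time, the measured TCP pose, the force and the opening at its end, in the units of the state.
- sensors.read_state(): the state, without advancing time (a new reading comes with each control period).
- viewer.capture(name): name is "scene" or "side" or "wrist"; returns a dict with "image" (480x640x3 uint8, red, green, blue), "intrinsics" (3x3 intrinsics, pixels), "R" (3x3) and "t" (3): a world point X has camera coordinates R X + t; the wrist camera has in their place "tool_from_camera" (4x4, takes a point from camera to tool coordinates, whose origin is the TCP and whose axes are the tool frame's). Camera axes: x right, y down, z forward; pixel columns grow to the right and rows downward; lengths in mm; the calibration is good to about 2 mm. A picture is of the moment at which its call begins: read the wrist's pose just before it. There is no depth.
- arm.close_job(): hands the job in, once; it reports no verdict.
The state is a dict: "t": time; "joint_pos": joint angles; "dq": joint speeds; "tau": joint torques, N m; "position": TCP position; "orientation": TCP orientation; "contact_force": force on the tool from outside, world axes, zero at the start; "torque": the same for the moment, N m; "finger_gap": finger opening in mm.
Only numpy, scipy, OpenCV 4.12 (cv2) and the standard library are available. Lean on these libraries where they do the work, as an engineer would, in place of code of your own. Each camera call takes 0.05 s, during which the arm holds its last target.

### The job

Take the key out of its holder, put its blade into the slot on top of the outlet head, and screw the head clockwise (seen from above) until its spout points straight along the drain gutter of its station: there is no stop, so stop it there. It is a push-and-turn head on a sprung rubber ring: keep it pressed down through the key with a light push of about 8 N whenever it turns (turning it unpressed tears the ring, more than about 16 N crushes it), and turn it only with the key, not with the fingers. Then draw the key straight out, put it back in its holder and leave the beaker, jar, timer and vial rack where they stand.

Things in the scene. Friction and masses are not known exactly. Their poses are not given: they have to be found in the camera images.
- station: fixed grey plate 130 x 90 mm, 20 mm thick, on the worktop, carrying the outlet head. Origin on the worktop under the head's turning axis (z up); the plate spans x -45 to +85 mm and y -45 to +45 mm of it. Its +x axis is the direction of the drain gutter, a straight channel between two 10 mm high rails at x 37 to 83 mm. A steel pedestal 62 mm across rises to 31 mm.
- gutter (a point): point on the plate in the middle of the drain gutter, 58 mm from the turning axis along the station's +x axis, 20 mm above the worktop
- head (a joint): angle of the outlet head in rad, 0 when its spout points straight along the gutter (station +x), growing clockwise seen from above; it starts between -1.25 and -0.7. The head turns stiffly (about 0.12 N m) and stays where it is left; no stop at 0. It is on a thread and sinks 1.9 mm per rad turned clockwise (coarse thread, 12 mm a turn).
- slot (a point): centre of the mouth of the slot in the flat top of the outlet head (steel, 46 mm square, 20 mm tall, top 64 mm above the worktop at head angle 0, 1.9 mm higher per rad before it), on the turning axis; turns with the head. The slot lies along its x axis: 30 mm long (x), 9 mm wide (y), 9 mm deep, edges chamfered 1.5 mm. Its +x axis points along the spout.
- spout_tip (a point): tip of the round spout, 15 mm thick, that sticks out of one side of the head; 58 mm from the turning axis, 19 mm below the slot mouth
- seat (a joint): how far the head is pressed down on its sprung ring, in m: 0 unpressed, about 0.17 mm per N beyond the first 1 N (so 8 N gives about 1.2 mm), bottom at 6 mm. It must be between 0.4 mm (about 3.5 N) and 2.6 mm (about 16 N) whenever the head turns and may never pass 2.6 mm. Springs back when released.
- key: loose upright key, 0.12 kg, 72 mm tall, in its holder. Origin: middle of the blade's lower end, z up. Steel blade 27 (x) x 6 (y) mm, z 0 to 14 mm, lowest 3 mm narrowed 1 mm a side; shaft 18 mm across to z 26; round collar 44 mm across, z 26 to 31; black handle 36 (x) x 14 (y) mm, z 30 to 72, parallel to the blade, flat sides to be gripped across y.
- key_grip (a point): middle of the key's handle, on its axis, 55 mm above the blade's lower end. In the slot the blade has 1.5 mm of play on every side, so up to about 12 degrees of the hand's turn can be lost before the head follows.
- holder: fixed grey block 60 x 60 mm, 36 mm tall, with a 74 mm square foot 6 mm thick. Origin on the worktop under its middle. A round bore 32 mm across and 30 mm deep in its top holds the key at any yaw, the collar resting on the top.
- holder_mouth (a point): centre of the holder's bore at its top face, 36 mm above the worktop. With the key home its blade end is 26 mm below this point.
- beaker: clear glass beaker, 52 mm across, 70 mm tall, bystander; origin under its middle
- fittings_jar: small jar with black lid, 42 mm across, 57 mm tall, bystander; origin under its middle
- timer: flat white bench timer 66 x 66 x 19 mm, bystander; origin under its middle
- vial_rack: small vial rack 42 x 98 x 36 mm, bystander; origin under its middle
Things that resemble listed ones, but are neither listed nor needed, are in the scene too. What is shaped like the key but red is not meant.

How it is judged:
By the outcome, as a careful person would: the job done as asked, in the order asked, and still so for the second after the job is handed in, with the robot touching nothing.
It also fails if it takes over 70 s, if anything falls off the work surface, if the arm or the gripper's body presses on something with over 40 N, if the wrist force passes 120 N, or if a joint passes its speed limit or range.

## Working session

There is one attempt and no reset: what is moved stays moved. The work goes in short steps, Python scripts to look and compute and a shell command to move; the robot and the scene stay as the last step left them, time stands still between calls to the robot, and variables do not carry over. Pictures are saved under pics/ and viewed, and the job is handed in when it is done.

```bash
ls -la; mkdir -p pics; python3 - <<'E'
from workcell import sensors, viewer, arm
import cv2
s=sensors.read_state()
for k,v in s.items(): print(k,v)
print(arm.pinch_z)
for n in("scene","side","wrist"):
    c=viewer.capture(n); cv2.imwrite(f"pics/{n}0.png",c["image"][:,:,::-1])
    print(n,{k:v for k,v in c.items() if k!="image"})
E
```

```text
total 12
drwxr-xr-x  3 agent agent 4096 Dec  7 03:25 .
drwxr-xr-x 23 root  root  4096 Dec  7 03:25 ..
drwxr-xr-x  2 agent agent 4096 Dec  7 03:25 pics
t 0.0
joint_pos [71.39501754 22.01653417  0.93714972 78.56223053 -0.35845315 79.53878057
 -2.66304394]
dq [-0.00920172  0.03452623  0.03143799 -0.00581158  0.00058556 -0.04094915
 -0.01561907]
tau [-5.50167115e-04 -6.27597570e+01  8.43812227e-01 -3.71825552e+01
  1.64705113e-02  1.41791251e-02  2.06117704e-06]
position [ 161.66909413 -603.19595493  230.25752029]
orientation [[-5.89855374e-04  2.58942016e-01 -9.65892688e-01]
 [ 1.91275445e-03 -9.65890797e-01 -2.58942677e-01]
 [-9.99997997e-01 -2.00025427e-03  7.44433816e-05]]
contact_force [-1.70559441  0.05065524  0.08433982]
torque [-0.01463151  0.02738595 -0.04346832]
finger_gap 85.68188293675537
18.700000000000003
scene {'intrinsics': array([[585.23058353,   0.        , 315.42780469],
       [  0.        , 585.23058353, 235.7971406 ],
       [  0.        ,   0.        ,   1.        ]]), 'R': array([[-0.89816246, -0.43963088,  0.00537442],
       [-0.24631931,  0.49302782, -0.8344161
[... 332 characters left out ...]
127],
       [-0.05059345,  0.55360794, -0.83123916],
       [ 0.09283867, -0.82609425, -0.55583205]]), 't': array([ 535.62924041,   98.60326244, 1263.28015261])}
wrist {'intrinsics': array([[403.27695326,   0.        , 317.95094006],
       [  0.        , 403.27695326, 241.81462416],
       [  0.        ,   0.        ,   1.        ]]), 'tool_from_camera': array([[ 2.20625887e-04, -2.63976532e-01,  9.64529078e-01,
        -1.43037883e+02],
       [ 9.99999831e-01,  5.77104181e-04, -7.07950553e-05,
        -6.42956667e-01],
       [-5.37945531e-04,  9.64528930e-01,  2.63976615e-01,
        -6.71330501e+01],
       [ 0.00000000e+00,  0.00000000e+00,  0.00000000e+00,
         1.00000000e+00]])}
```

View pics/scene0.png

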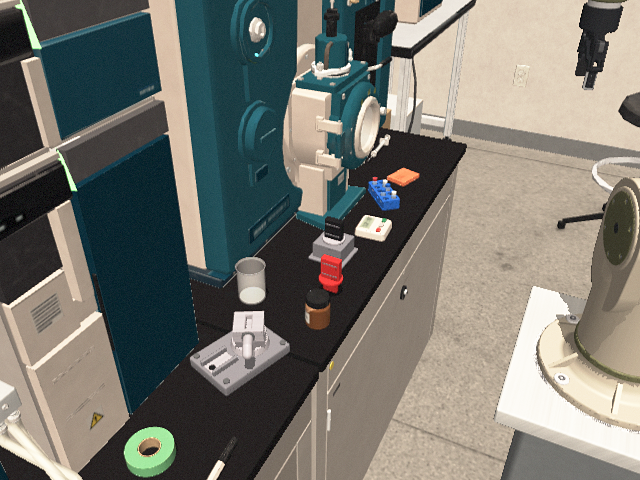

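View pics/side0.png

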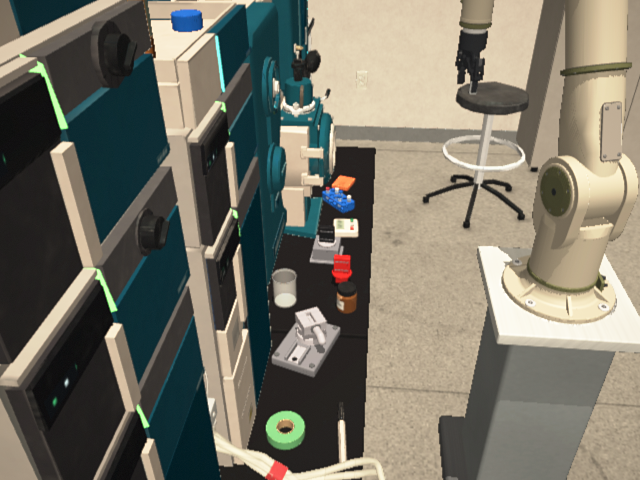

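View pics/wrist0.png

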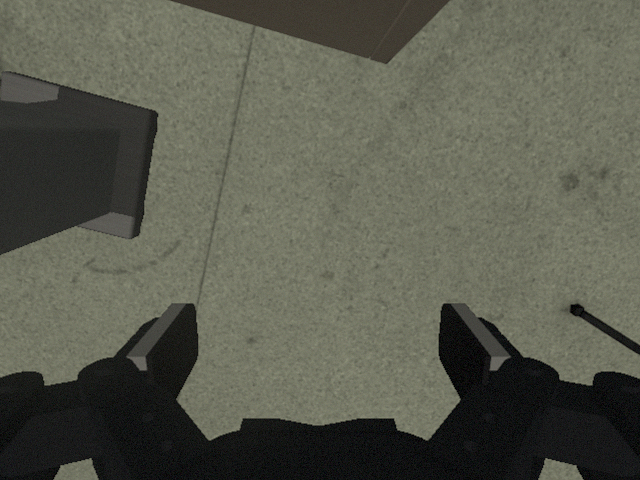

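```bash
cat > h.py <<'E'
import numpy as np, cv2
from workcell import sensors, viewer, arm
def cap(n):
    s=sensors.read_state(); c=viewer.capture(n)
    if n=="wrist":
        T=np.array(c["tool_from_camera"]); Rw=np.array(s["orientation"]); p=np.array(s["position"])
        C=Rw@T[:3,3]+p; RT=Rw@T[:3,:3]
    else:
        R=np.array(c["R"]); RT=R.T; C=-R.T@np.array(c["t"])
    c["C"]=C; c["RT"]=RT; c["s"]=s
    return c
def ray(c,u,v):
    d=c["RT"]@np.linalg.solve(c["intrinsics"],np.array([u,v,1.])); return c["C"],d/np.linalg.norm(d)
def onz(c,u,v,z):
    C,d=ray(c,u,v); return C+d*(z-C[2])/d[2]
def proj(c,X):
    q=c["intrinsics"]@(c["RT"].T@(np.array(X)-c["C"])); return q[:2]/q[2]
def tri(rays):
    A=np.zeros((3,3));b=np.zeros(3)
    for C,d in rays:
        P=np.eye(3)-np.outer(d,d);A+=P;b+=P@C
    return np.linalg.solve(A,b)
def save(c,name,box=None,f=1):
    im=c["image"][:,:,::-1]
    if box: im=im[box[1]:box[3],box[0]:box[2]]
    im=cv2.resize(im,None,fx=f,fy=f,interpolation=cv2.INTER_CUBIC); cv2.imwrite("pics/"+name+".png",im)
E
python3 - <<'E'
from h import *
c=cap("scene"); save(c,"sc1",(180,150,420,400),3.0) if 0 else save(c,"sc1",(190,160,410,400),2.5)
d=cap("side"); save(d,"sd1",(255,170,385,390),2.7)
for n,u,v,z in [("holdertop",333,241,36),("headtop",249,320,65),("red",331,285,0),("beaker",252,297,0),("jar",317,322,0),("timer",374,228,19),("rack",384,195,30),("orange",403,178,0),("tape",150,455,10),("edge corner",465,145,0),("edge near",372,290,0),("edge near2",318,372,0)]:
    print(n,onz(c,u,v,z).round(0))
E
```

```text
holdertop [513. -76.  36.]
headtop [520. 218.  65.]
red [478.   8.   0.]
beaker [589. 102.   0.]
jar [456. 110.   0.]
timer [ 468. -180.   19.]
rack [ 492. -299.   30.]
orange [ 497. -450.    0.]
tape [533. 446.  10.]
edge corner [ 409. -707.    0.]
edge near [405. -12.   0.]
edge near2 [406. 211.   0.]
```

View pics/sc1.png

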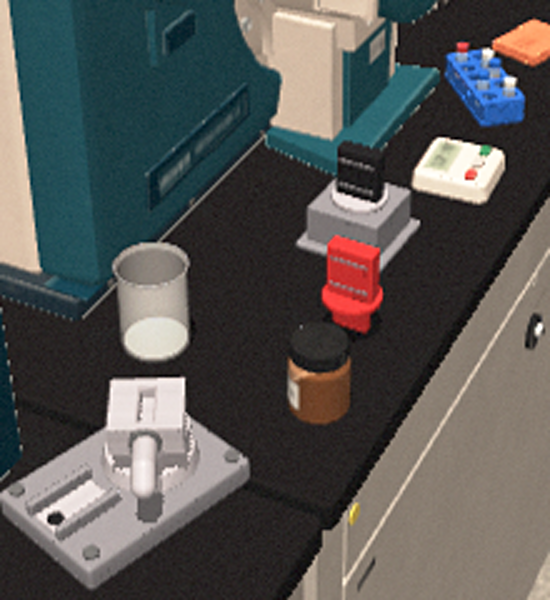

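View pics/sd1.png

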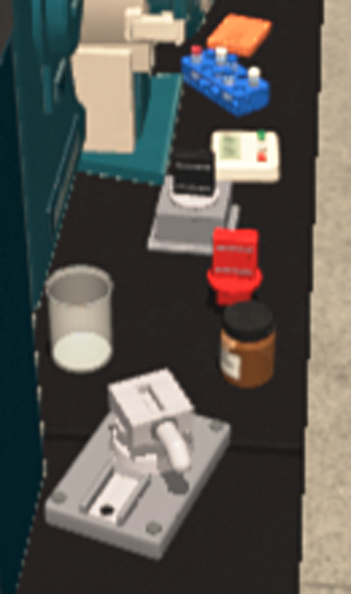

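The candidates are the black key at scene (333,230), in the grey holder, and the red key-shaped thing at scene (331,275), standing free on the worktop. The task wants the black one in the holder. The station with its head is at (249,340), with the spout pointing towards the robot side. Next I'll take rough numbers from the fixed views.

```bash
python3 - <<'E'
from h import *
c=cap("scene"); d=cap("side")
save(c,"k_sc",(300,195,370,275),8); save(d,"k_sd",(300,215,360,275),8)
save(c,"h_sc",(185,295,295,400),6); save(d,"h_sd",(265,295,350,385),6)
E
```

```text
(no output)
```

View pics/k_sc.png

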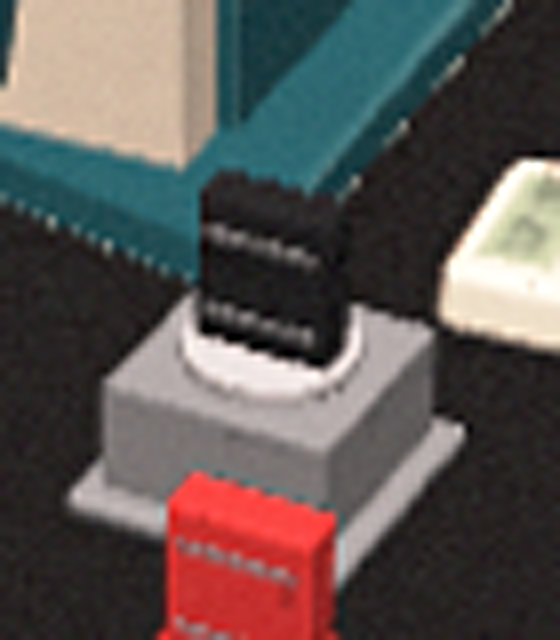

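View pics/h_sc.png

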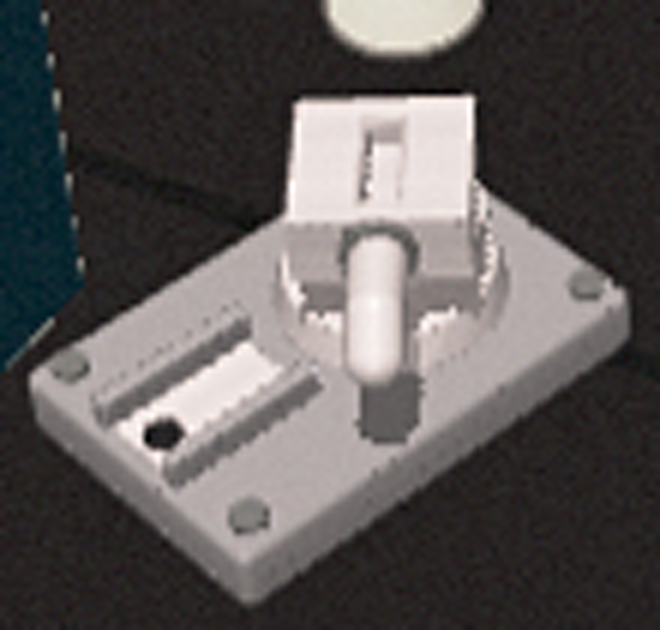

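View pics/h_sd.png

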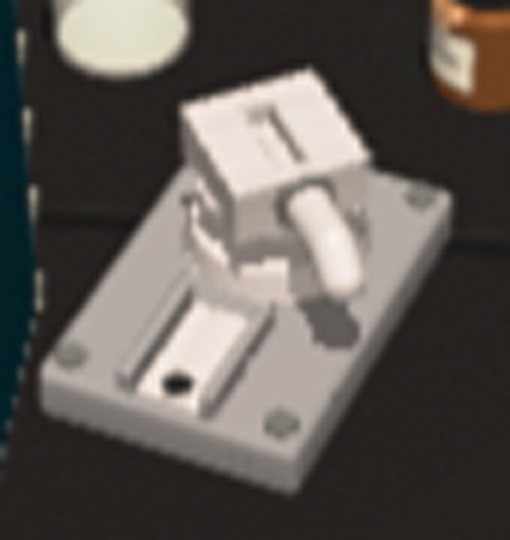

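The key crop shows the black handle at crop (275,265), above a white collar on a grey block, and the red key is in front of it. The head crop shows the spout swung about 60 degrees off the gutter.

```bash
python3 - <<'E'
from h import *
c=cap("scene")
f=lambda u,v,s,x0,y0,z: onz(c,u/s+x0-.4,v/s+y0-.4,z)[:2]
k=lambda u,v,z:f(u,v,8,300,195,z)
h=lambda u,v,z:f(u,v,6,185,295,z)
a,b=k(203,185,82),k(345,210,82); print("keytop",a,b,np.degrees(np.arctan2(*(b-a)[::-1])),np.linalg.norm(b-a))
tl=k(105,385,36);bl=k(325,450,36);br=k(435,330,36);print("holder",tl,bl,br,(tl+br)/2)
q=[h(295,98,66),h(473,98,66),h(470,222,66),h(288,220,66)];print("head",q,np.mean(q,0))
print("slot",h(388,125,66),h(378,205,66))
p=[h(30,380,20),h(245,590,20),h(628,295,20)];print("plate",p)
for i,j in((0,1),(2,1)): e=p[i]-p[j];print(np.degrees(np.arctan2(e[1],e[0])),np.linalg.norm(e))
print(h(162,434,20)); print("cam",c["C"])
E
```

```text
keytop [531.84011747 -78.07321923] [497.15613754 -82.90274239] -172.07289793086557 35.018605871729626
holder [545.12402692 -52.76176262] [486.82207672 -51.4499608 ] [ 483.65787511 -110.2042696 ] [514.39095102 -81.48301611]
head [array([551.65131842, 211.24080924]), array([510.38436997, 190.72160918]), array([487.40268939, 231.48930242]), array([528.19326061, 250.94446201])] [519.4079096  221.09904571]
slot [524.57813041 209.5358386 ] [511.07264346 236.35960629]
plate [array([584.64199199, 289.13045224]), array([497.91725675, 322.68138408]), array([463.55810525, 194.95903065])]
-21.14980584823875 92.98841180108202
-105.056928033893 132.26318783600658
[544.15818584 289.72142225]
cam [135.07499653 780.87299043 665.53213339]
```

```bash
python3 - <<'E'
from h import *
c=cap("scene"); d=cap("side")
for n,a,b in [("ring",(378,125),(334,150)),("ring bottom",(366,152),(331,178)),("black knob",(375,52),(306,65))]:
    print(n,tri([ray(c,*a),ray(d,*b)]).round(0))
E
```

```text
ring [ 515. -290.  186.]
ring bottom [ 517. -231.  143.]
black knob [ 612. -518.  298.]
```

```bash
python3 -m pendant '[{"ty":-0.038,"tx":-0.015,"claw":0},{"ty":-0.038,"tx":-0.015},{"ty":-0.038,"tx":-0.015},{"ty":-0.036,"tx":-0.015,"wx":-0.042},{"tz":-0.039,"wx":-0.083},{"tz":-0.039,"wx":-0.083},{"tz":-0.039,"wx":-0.083},{"tz":-0.039,"wx":-0.083},{"tz":-0.039,"wx":-0.083},{"tz":-0.039,"wx":-0.083},{"tz":-0.039,"wx":-0.083},{"tz":-0.039,"wx":-0.083}]'
```

```text
invalid input
```

```bash
python3 -m pendant '[{"claw":0,"tx":-0.015,"ty":-0.038,"tz":0,"wx":0,"wy":0,"wz":0}]'; python3 -m pendant --help | head -20
```

```text
t: 0.58
position: [152.4, -567.9, 238.2]
orientation: [[-0.004, 0.259, -0.966], [0.011, -0.966, -0.259], [-1.0, -0.011, 0.001]]
contact_force: [-0.2, 2.2, -2.2]
finger_gap: 85.6invalid input: not JSON, or not a number
```

```bash
python3 -m pendant '[{"claw":0,"tx":-0.015,"ty":-0.038,"tz":0,"wx":0,"wy":0,"wz":0},{"claw":0,"tx":-0.015,"ty":-0.038,"tz":0,"wx":0,"wy":0,"wz":0},{"claw":0,"tx":-0.015,"ty":-0.036,"tz":0,"wx":-0.042,"wy":0,"wz":0},{"claw":0,"tx":0,"ty":0,"tz":-0.039,"wx":-0.083,"wy":0,"wz":0},{"claw":0,"tx":0,"ty":0,"tz":-0.039,"wx":-0.083,"wy":0,"wz":0},{"claw":0,"tx":0,"ty":0,"tz":-0.039,"wx":-0.083,"wy":0,"wz":0},{"claw":0,"tx":0,"ty":0,"tz":-0.039,"wx":-0.083,"wy":0,"wz":0},{"claw":0,"tx":0,"ty":0,"tz":-0.039,"wx":-0.083,"wy":0,"wz":0},{"claw":0,"tx":0,"ty":0,"tz":-0.039,"wx":-0.083,"wy":0,"wz":0}]'
```

```text
t: 1.33
position: [326.5, -344.3, 291.5]
orientation: [[0.001, 0.721, -0.693], [-0.0, -0.693, -0.721], [-1.0, 0.001, -0.0]]
contact_force: [0.4, -0.5, -0.2]
finger_gap: 85.4
```

```bash
python3 -m pendant '[{"claw":0,"tx":0,"ty":0,"tz":-0.039,"wx":-0.083,"wy":0,"wz":0},{"claw":0,"tx":0,"ty":0,"tz":-0.039,"wx":-0.083,"wy":0,"wz":0},{"claw":0,"tx":0,"ty":0,"tz":-0.039,"wx":-0.083,"wy":0,"wz":0},{"claw":0,"tx":0,"ty":0,"tz":-0.039,"wx":-0.083,"wy":0,"wz":0},{"claw":0,"tx":0,"ty":0,"tz":-0.039,"wx":-0.083,"wy":0,"wz":0},{"claw":0,"tx":0,"ty":0,"tz":-0.039,"wx":-0.083,"wy":0,"wz":0},{"claw":0,"tx":0,"ty":0,"tz":-0.039,"wx":-0.083,"wy":0,"wz":0},{"claw":0,"tx":0,"ty":0,"tz":0,"wx":-0.12,"wy":0,"wz":0},{"claw":0,"tx":0,"ty":0,"tz":0,"wx":-0.12,"wy":0,"wz":0},{"claw":0,"tx":0,"ty":0,"tz":0,"wx":-0.12,"wy":0,"wz":0},{"claw":0,"tx":0,"ty":0,"tz":0,"wx":-0.12,"wy":0,"wz":0},{"claw":0,"tx":0,"ty":0,"tz":0,"wx":-0.12,"wy":0,"wz":0}]'
```

```text
t: 2.33
position: [458.8, -111.7, 291.5]
orientation: [[0.0, 0.914, 0.406], [-0.0, 0.406, -0.914], [-1.0, 0.0, 0.0]]
contact_force: [0.1, 0.4, 0.1]
finger_gap: 85.1
```

```bash
python3 -m pendant '[{"claw":0,"tx":0,"ty":0,"tz":0,"wx":-0.12,"wy":0,"wz":0},{"claw":0,"tx":0,"ty":0,"tz":0,"wx":-0.12,"wy":0,"wz":0},{"claw":0,"tx":0,"ty":0,"tz":0,"wx":-0.12,"wy":0,"wz":0},{"claw":0,"tx":0,"ty":0,"tz":0,"wx":-0.12,"wy":0,"wz":0},{"claw":0,"tx":0,"ty":0,"tz":0,"wx":-0.12,"wy":0,"wz":0},{"claw":0,"tx":0,"ty":0,"tz":0,"wx":-0.12,"wy":0,"wz":0},{"claw":0,"tx":0,"ty":0,"tz":0,"wx":-0.12,"wy":0,"wz":0},{"claw":0,"tx":0,"ty":0,"tz":0,"wx":-0.12,"wy":0,"wz":0},{"claw":0,"tx":0,"ty":0,"tz":0,"wx":-0.12,"wy":0,"wz":0},{"claw":0,"tx":0,"ty":0,"tz":0,"wx":-0.12,"wy":0,"wz":0},{"claw":0,"tx":0,"ty":0,"tz":0,"wx":0,"wy":0,"wz":0}]'; python3 - <<'E'
from h import *
c=cap("wrist"); save(c,"w1"); print(c["s"]["joint_pos"],c["s"]["position"], c["s"]["t"])
E
```

```text
t: 3.25
position: [458.7, -111.8, 291.5]
orientation: [[0.0, -0.047, 0.999], [-0.0, 0.999, 0.047], [-1.0, -0.0, 0.0]]
contact_force: [-0.5, 0.4, -0.0]
finger_gap: 85.4
[ 42.52553849   3.37999942 -33.98114343  94.09226832   1.91020445
  83.0901358  101.05678555] [ 458.73110143 -111.7748053   291.47110335] 3.25
```

View pics/w1.png

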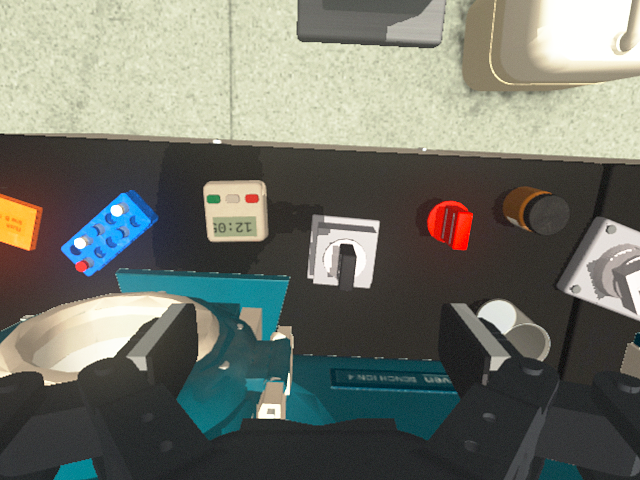

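```bash
python3 - <<'E'
from h import *
w=cap("wrist"); c=cap("scene")
save(w,"w1k",(295,205,395,300),7); save(c,"sc2")
for z in (20,100,150,200): print(z,onz(w,293,345,z).round(0)[:2],onz(w,290,280,z).round(0)[:2],"scene",onz(c,324,215,z).round(0)[:2],onz(c,337,126,z).round(0)[:2])
E
```

```text
20 [ 628. -133.] [ 550. -138.] scene [ 581. -178.] [ 753. -626.]
100 [ 583. -129.] [ 519. -133.] scene [525. -59.] [ 676. -452.]
150 [ 555. -127.] [ 500. -130.] scene [491.  15.] [ 628. -343.]
200 [ 526. -124.] [ 482. -127.] scene [456.  89.] [ 580. -234.]
```

View pics/w1k.png

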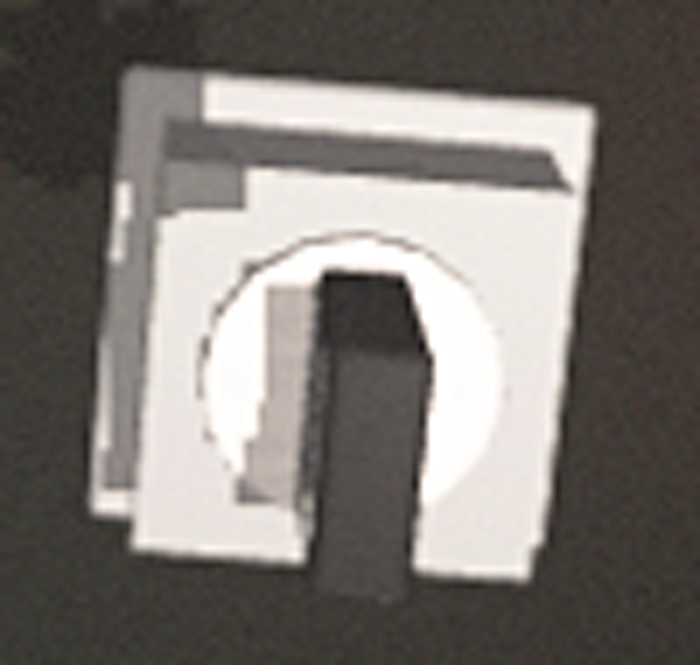

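View pics/sc2.png

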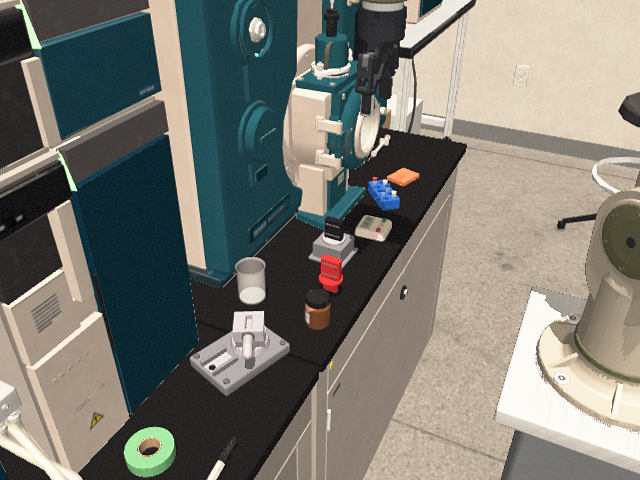

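```bash
python3 - <<'E'
from h import *
w=cap("wrist"); c=cap("scene"); d=cap("side")
for a,b in (((340,126),(322,154)),((340,158),(321,183)),((324,215),(300,229))):
    X=tri([ray(c,*a),ray(d,*b)]); print(X.round(0), proj(c,X)-a, proj(d,X)-b, proj(w,X))
save(c,"in_sc",(280,60,400,220),4.5);save(d,"in_sd",(265,90,385,240),4.5)
# holder/key from wrist crop
f=lambda u,v,z: onz(w,u/7+295-.43,v/7+205-.43,z)[:2]
col=f(353,382,41); print("collar",col)
H=[f(160,165,36),f(575,190,36),f(533,580,36),f(130,550,36)];print("holder",np.mean(H,0).round(1),[h.round(1) for h in H])
K=[f(325,272,82),f(405,274,82),f(433,355,82),f(330,345,82)];print("key top?",[k.round(1) for k in K])
K=[f(330,352,82),f(430,358,82),f(408,600,82),f(315,590,82)];print("key top2",[k.round(1) for k in K],np.mean(K,0))
E
```

```text
[ 531. -133.  243.] [-0.44099165  1.98141665] [ 0.10014696 -1.62171732] [272.80114843 392.92290843]
[ 534. -143.  170.] [-0.94402898  4.19528042] [ 0.16595086 -3.4713739 ] [270.07885178 332.85007242]
[ 597. -213.   -9.] [-0.37027195  2.3029663 ] [-0.07773046 -1.948653  ] [228.25692877 306.88136474]
collar [516.72774105 -81.17043288]
holder [517.2 -81.3] [array([ 486.4, -110.5]), array([487.9, -50.1]), array([548.5, -51.9]), array([ 546. , -112.8])]
key top? [array([489.1, -89. ]), array([488.9, -78.6]), array([499.8, -74.3]), array([498.9, -87.8])]
key top2 [array([499.8, -87.8]), array([500.2, -74.7]), array([534.1, -75.5]), array([533.1, -88. ])] [516.79689045 -81.48200336]
```

View pics/in_sc.png

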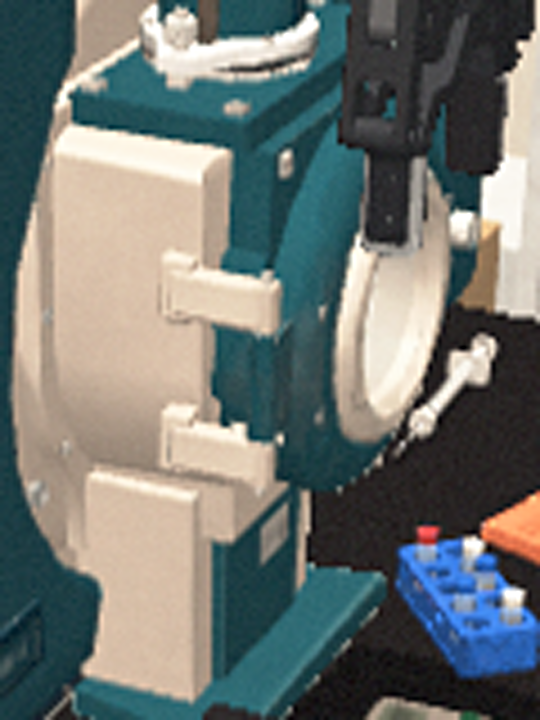

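View pics/in_sd.png

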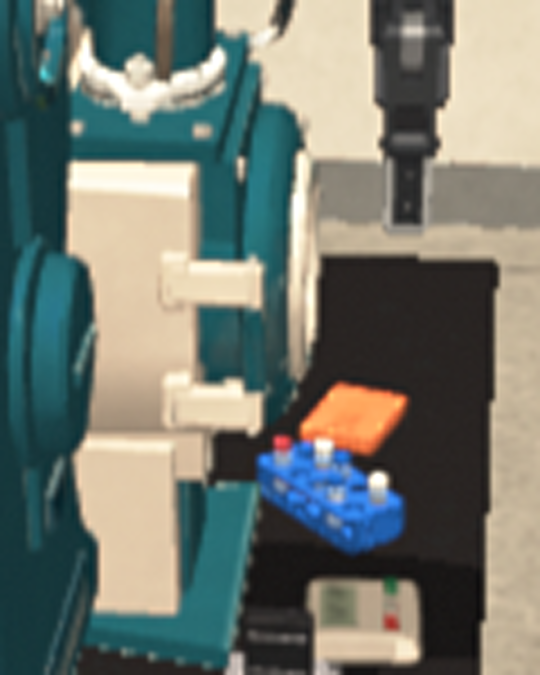

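```bash
python3 - <<'E'
from h import *
w=cap("wrist"); save(w,"w1l",(215,290,345,430),5)
E
```

```text
(no output)
```

View pics/w1l.png

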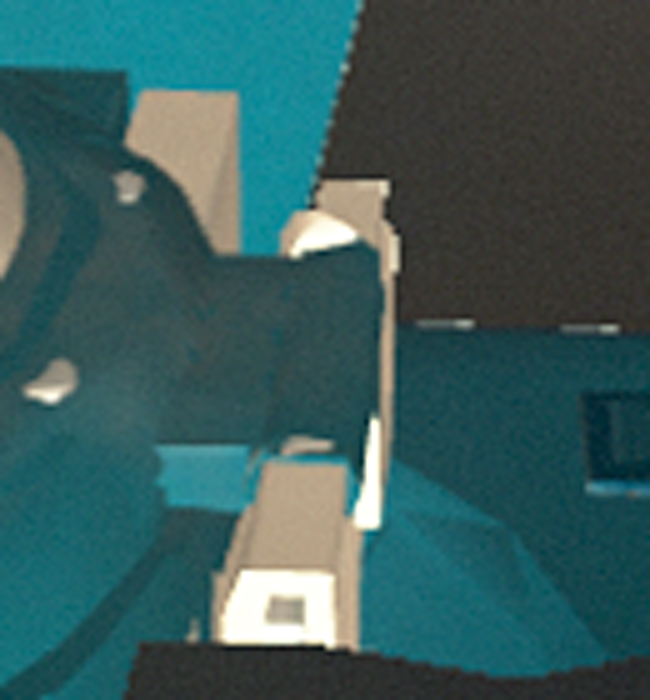

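```bash
python3 - <<'E'
from h import *
w=cap("wrist"); c=cap("scene"); d=cap("side")
for a,b,e in (((342,127),(323,153),(284,383)),((341,161),(323,181),(290,327))):
    for use in ("cde","ce","cd","de"):
        r=[ray(c,*a)]*("c" in use)+[ray(d,*b)]*("d" in use)+[ray(w,*e)]*("e" in use)
        X=tri(r); print(use,X.round(0), (proj(c,X)-a).round(1), (proj(d,X)-b).round(1), (proj(w,X)-e).round(1))
for z in (150,200,240): print(onz(w,294,342,z).round(0))
E
```

```text
cde [ 526. -127.  246.] [-0.9  1.4] [ 1.3 -0.5] [-1.7  4.3]
ce [ 522. -126.  249.] [0.5 0.4] [ 2.7 -1.4] [0.1 2.4]
cd [ 530. -140.  241.] [-0.2  1.1] [ 0.  -0.9] [-23.3   4.4]
de [ 527. -127.  243.] [-1.7  2.5] [0.7 0.5] [-0.9  3.7]
cde [ 526. -129.  177.] [-1.1  1.7] [ 1.  -1.2] [-1.   1.2]
ce [ 524. -128.  181.] [0.1 0.1] [ 2.2 -2.6] [0.  0.4]
cd [ 530. -140.  171.] [-0.3  1.6] [ 0.  -1.3] [-16.4   1. ]
de [ 528. -128.  173.] [-2.   3.2] [0.3 0.2] [-0.2  1. ]
[ 552. -126.  150.]
[ 524. -124.  200.]
[ 502. -122.  240.]
```

The wrist view shows the key handle at (347,265) with a yaw of about -1°, and the beige latches of the instrument at (284,383) and (290,327). The latch edge is at about x 525, y -127 and z 165 to 255, which leaves only a few mm beside a vertical gripper. I will lean the tool 25° back towards the robot, in the plane of the handle, before gripping.

```bash
python3 -m pendant '[{"claw":0.5,"tx":0,"ty":0.015,"tz":0,"wx":0.061,"wy":0,"wz":0},{"claw":0.5,"tx":0,"ty":0.015,"tz":0,"wx":0,"wy":-0.109,"wz":0},{"claw":0.5,"tx":0,"ty":0,"tz":0,"wx":0,"wy":-0.109,"wz":0},{"claw":0.5,"tx":0,"ty":0,"tz":0,"wx":0,"wy":-0.109,"wz":0},{"claw":0.5,"tx":0,"ty":0,"tz":0,"wx":0,"wy":-0.109,"wz":0},{"claw":0.5,"tx":0,"ty":0,"tz":0,"wx":0,"wy":0,"wz":0}]'; python3 - <<'E'
from h import *
s=sensors.read_state(); print(s["joint_pos"].round(1))
R=np.array(s["orientation"]);p=np.array(s["position"])
for T in ([474,-81.4,158.9],): print((R.T@(np.array(T)-p)).round(1))
E
```

```text
t: 4.25
position: [461.3, -84.7, 290.5]
orientation: [[0.349, 0.023, 0.937], [-0.01, 1.0, -0.02], [-0.937, -0.003, 0.349]]
contact_force: [0.3, 0.1, 1.4]
finger_gap: 43.1
[ 36.2 -14.2 -22.4 111.6 -10.7  61.8 105.6]
[127.7   3.9 -34.1]
```

```bash
python3 -m pendant '[{"claw":0.5,"tx":0.03,"ty":0.002,"tz":0,"wx":0,"wy":0,"wz":0},{"claw":0.5,"tx":0.032,"ty":0.002,"tz":-0.012,"wx":0,"wy":0,"wz":0},{"claw":0.5,"tx":0.032,"ty":0,"tz":-0.012,"wx":0,"wy":0,"wz":0},{"claw":0.5,"tx":0.034,"ty":0,"tz":-0.01,"wx":0,"wy":0,"wz":0},{"claw":0.5,"tx":0,"ty":0,"tz":0,"wx":0,"wy":-0.08,"wz":0},{"claw":0.5,"tx":0,"ty":0,"tz":0,"wx":0,"wy":0,"wz":0}]'; python3 - <<'E'
from h import *
w=cap("wrist"); s=w["s"]; print(s["joint_pos"].round(1)); save(w,"w2")
R=np.array(s["orientation"]);p=np.array(s["position"])
print((R.T@(np.array([524.7,-81.4,50.1])-p)).round(1))
E
```

```text
t: 4.75
position: [472.2, -79.3, 154.9]
orientation: [[0.416, 0.019, 0.909], [-0.008, 1.0, -0.018], [-0.909, 0.001, 0.416]]
contact_force: [0.4, 0.3, -0.0]
finger_gap: 42.5
[ 35.9  -9.2 -25.4 127.  -12.6  37.5 107.3]
[117.1  -1.1   4.1]
```

View pics/w2.png

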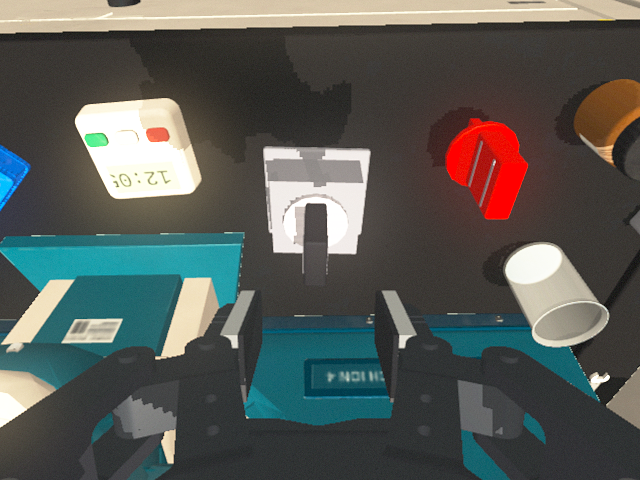

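```bash
python3 - <<'E'
from h import *
w=cap("wrist"); s=w["s"]; save(w,"w2k",(255,140,380,295),5)
E
```

```text
(no output)
```

View pics/w2k.png

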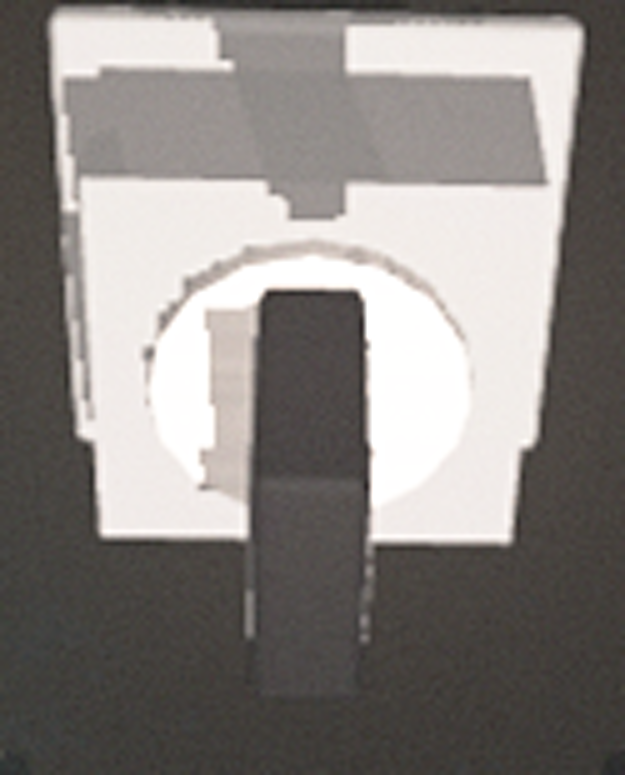

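```bash
python3 - <<'E'
from h import *
w=cap("wrist"); s=w["s"]
f=lambda u,v,z: onz(w,u/5+255-.4,v/5+140-.4,z)[:2]
K=[f(250,478,82),f(368,480,82),f(357,693,82),f(258,690,82)];print("top",[k.round(1) for k in K],np.mean(K,0))
H=[f(80,177,36),f(547,184,36),f(512,543,36),f(100,536,36)];print("holder",[h.round(1) for h in H],np.mean(H,0))
m=np.mean(K,0)
R=np.array(s["orientation"]);p=np.array(s["position"])
g=np.array([*m,67]); print((R.T@(g+R[:,0]*18.7-p)).round(1))
E
```

```text
top [array([502.8, -88. ]), array([503.3, -74.4]), array([538.1, -75.9]), array([537.3, -88.4])] [520.38016462 -81.65661386]
holder [array([ 489.9, -110.7]), array([492. , -50.5]), array([553.3, -52.4]), array([ 550.9, -113.5])] [521.49831339 -81.77922624]
[ 1.224e+02 -1.000e-01  9.000e-01]
```

```bash
python3 - <<'E'
from h import *
s=sensors.read_state(); R=np.array(s["orientation"]);p=np.array(s["position"]); print(p,R.round(3).tolist(),s["t"])
g=np.array([519,-81.6,67]); print((R.T@(g+R[:,0]*18.7-p)).round(1))
E
```

```text
[476.95646255 -80.64032976 161.9743493 ] [[0.424, 0.02, 0.906], [-0.012, 1.0, -0.017], [-0.906, -0.004, 0.424]] 4.9
[122.5   0.3  -2.2]
```

```bash
python3 - <<'E'
from h import *
w=cap("wrist"); s=w["s"]; print(s["position"],s["dq"].round(2)); save(w,"w3k",(255,140,380,295),5)
s=sensors.read_state();print(s["position"])
E
```

```text
[476.95646255 -80.64032976 161.9743493 ] [-0.28 -0.57  0.5  -1.32 -0.11 -0.56  0.2 ]
[477.4539269  -80.76361181 162.57706644]
```

View pics/w3k.png

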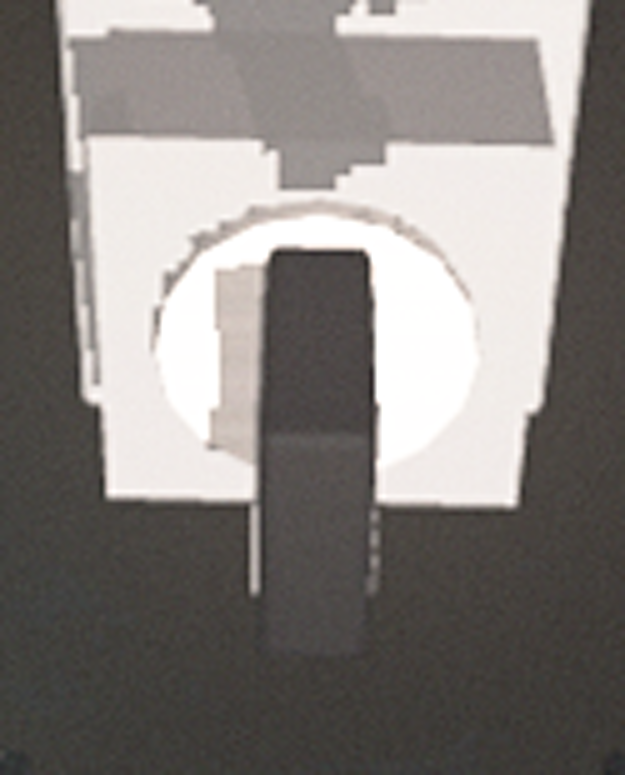

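```bash
python3 - <<'E'
from h import *
w=cap("wrist"); s=w["s"]
f=lambda u,v,z: onz(w,u/5+255-.4,v/5+140-.4,z)[:2]
K=[f(259,435,82),f(376,437,82),f(366,655,82),f(266,652,82)];print("top",[k.round(1) for k in K],np.mean(K,0))
H=[f(85,135,36),f(553,145,36),f(518,505,36),f(107,497,36)];print("holder",[h.round(1) for h in H],np.mean(H,0))
m=np.mean(K,0)
R=np.array(s["orientation"]);p=np.array(s["position"]);print(p)
g=np.array([*m,67]); print((R.T@(g+R[:,0]*18.7-p)).round(1))
g=np.array([518,-81.5,67]); print((R.T@(g+R[:,0]*18.7-p)).round(1))
E
```

```text
top [array([500. , -87.3]), array([500.5, -73.9]), array([535.4, -75.2]), array([534.7, -87.8])] [517.65926416 -81.04445204]
holder [array([ 487. , -110.3]), array([489.4, -50.4]), array([549.8, -52.1]), array([ 547.4, -112.8])] [518.40832973 -81.40243902]
[477.4539269  -80.76361181 162.57706644]
[122.3   0.9  -4.3]
[122.4   0.5  -3.9]
```

```bash
python3 -m pendant '[{"claw":0.5,"tx":0.02,"ty":0.0006,"tz":-0.004,"wx":0,"wy":0,"wz":0},{"claw":0.5,"tx":0.03,"ty":0,"tz":0,"wx":0,"wy":0,"wz":0},{"claw":0.5,"tx":0.03,"ty":0,"tz":0,"wx":0,"wy":0,"wz":0},{"claw":0.5,"tx":0.02,"ty":0,"tz":0,"wx":0,"wy":0,"wz":0},{"claw":0.5,"tx":0,"ty":0,"tz":0,"wx":0,"wy":0,"wz":0},{"claw":0.5,"tx":0,"ty":0,"tz":0,"wx":0,"wy":0,"wz":0},{"claw":0.5,"tx":0,"ty":0,"tz":0,"wx":0,"wy":0,"wz":0}]'; python3 - <<'E'
from h import *
w=cap("wrist");s=w["s"]; save(w,"w4"); save(cap("scene"),"sc4",(250,60,410,280),3)
R=np.array(s["orientation"]);p=np.array(s["position"]);print(p,s["joint_pos"].round(1))
g=np.array([518,-81.3,67]); print((R.T@(g+R[:,0]*18.7-p)).round(1))
E
```

```text
t: 5.58
position: [515.2, -81.4, 69.2]
orientation: [[0.424, 0.021, 0.905], [-0.012, 1.0, -0.017], [-0.905, -0.003, 0.424]]
contact_force: [0.6, -0.3, 0.2]
finger_gap: 42.5
[515.18892451 -81.35949731  69.19754783] [ 34.6   5.2 -28.2 127.7   0.5  22.6  95.5]
[21.9  0.1  1.6]
```

View pics/w4.png

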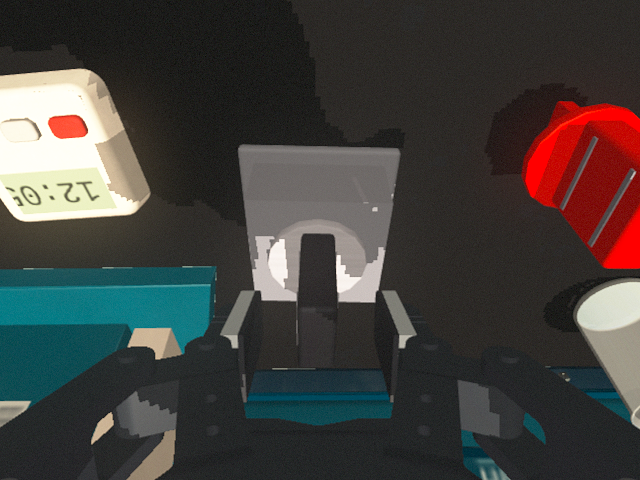

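View pics/sc4.png

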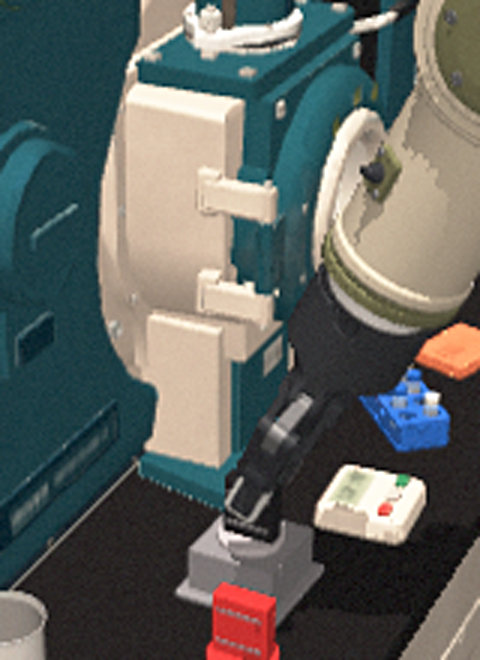

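The fingers straddle the black handle: the pads are at columns 258 and 378, the handle is at 300 to 337, and the latches are clear. I will advance the last 22 mm and grip.

```bash
python3 -m pendant '[{"claw":0.5,"tx":0.011,"ty":0,"tz":0.001,"wx":0,"wy":0,"wz":0},{"claw":0.5,"tx":0.011,"ty":0,"tz":0.0005,"wx":0,"wy":0,"wz":0},{"claw":0.5,"tx":0,"ty":0,"tz":0,"wx":0,"wy":0,"wz":0},{"claw":0.5,"tx":0,"ty":0,"tz":0,"wx":0,"wy":0,"wz":0},{"claw":1,"tx":0,"ty":0,"tz":0,"wx":0,"wy":0,"wz":0},{"claw":1,"tx":0,"ty":0,"tz":0,"wx":0,"wy":0,"wz":0},{"claw":1,"tx":0,"ty":0,"tz":0,"wx":0,"wy":0,"wz":0},{"claw":1,"tx":0,"ty":0,"tz":0,"wx":0,"wy":0,"wz":0},{"claw":1,"tx":0,"ty":0,"tz":0,"wx":0,"wy":0,"wz":0},{"claw":1,"tx":0,"ty":0,"tz":0,"wx":0,"wy":0,"wz":0}]' 80;  python3 - <<'E'
from h import *
w=cap("wrist");s=w["s"]; save(w,"w5")
R=np.array(s["orientation"]);p=np.array(s["position"]);print(p,s["contact_force"].round(1),s["torque"].round(2),s["finger_gap"])
print("grasp",p-18.7*R[:,0],R.round(4).tolist())
E
```

```text
t: 6.52
position: [525.2, -81.7, 49.1]
orientation: [[0.424, 0.021, 0.905], [-0.012, 1.0, -0.017], [-0.906, -0.004, 0.424]]
contact_force: [-5.0, 0.3, 8.1]
finger_gap: 12.7
[525.19256561 -81.70705274  49.13685765] [-5.   0.3  8.1] [0.2  0.62 0.16] 12.729297569752145
grasp [517.26602454 -81.48078713  66.07228651] [[0.4239, 0.0209, 0.9055], [-0.0121, 0.9998, -0.0174], [-0.9056, -0.0036, 0.424]]
```

View pics/w5.png

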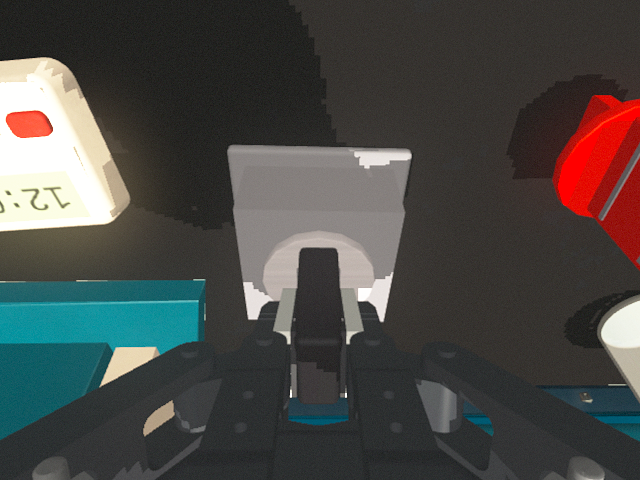

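```bash
python3 -m pendant '[{"claw":1,"tx":-0.0091,"ty":0,"tz":0.0042,"wx":0,"wy":0,"wz":0},{"claw":1,"tx":-0.0091,"ty":0,"tz":0.0042,"wx":0,"wy":0,"wz":0},{"claw":1,"tx":-0.0091,"ty":0,"tz":0.0042,"wx":0,"wy":0,"wz":0},{"claw":1,"tx":-0.0091,"ty":0,"tz":0.0042,"wx":0,"wy":0,"wz":0},{"claw":1,"tx":0,"ty":0,"tz":0,"wx":0,"wy":0,"wz":0},{"claw":1,"tx":0,"ty":0,"tz":0,"wx":0,"wy":0,"wz":0}]'; python3 - <<'E'
from h import *
w=cap("wrist");s=w["s"]; save(w,"w6");  save(cap("scene"),"sc6",(250,60,410,280),3)
R=np.array(s["orientation"]);p=np.array(s["position"]);print(p,s["contact_force"].round(1),s["torque"].round(2),s["finger_gap"])
print("grasp",p-18.7*R[:,0],R.round(4).tolist())
E
```

```text
t: 7.07
position: [524.7, -81.6, 88.5]
orientation: [[0.423, 0.021, 0.906], [-0.012, 1.0, -0.018], [-0.906, -0.004, 0.424]]
contact_force: [-0.3, -0.0, -2.9]
finger_gap: 12.9
[524.6571947  -81.62341448  88.53658217] [-0.3 -0.  -2.9] [0.05 0.63 0.02] 12.889225474872758
grasp [516.74063132 -81.39726464 105.47667899] [[0.4233, 0.021, 0.9057], [-0.0121, 0.9998, -0.0176], [-0.9059, -0.0035, 0.4235]]
```

View pics/w6.png

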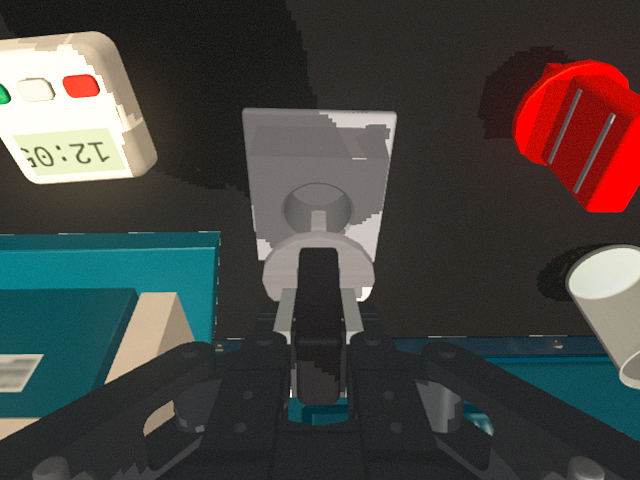

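View pics/sc6.png

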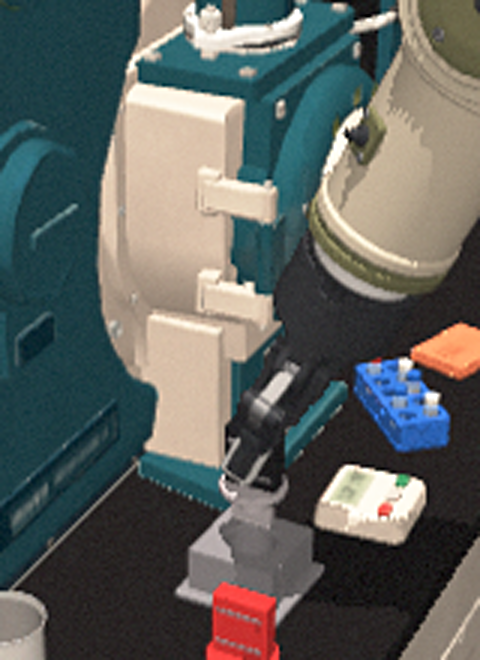

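```bash
python3 -m pendant '[{"claw":1,"tx":-0.0272,"ty":0,"tz":0.0127,"wx":0,"wy":0,"wz":0},{"claw":1,"tx":-0.0272,"ty":0.01,"tz":0.0127,"wx":0,"wy":0,"wz":0},{"claw":1,"tx":0,"ty":0.036,"tz":0,"wx":0,"wy":0,"wz":0},{"claw":1,"tx":0,"ty":0.036,"tz":0,"wx":0,"wy":0,"wz":0},{"claw":1,"tx":0,"ty":0.036,"tz":0,"wx":0,"wy":0,"wz":0},{"claw":1,"tx":0,"ty":0.036,"tz":0,"wx":0,"wy":0,"wz":0},{"claw":1,"tx":0,"ty":0.036,"tz":0,"wx":0,"wy":0,"wz":0},{"claw":1,"tx":0,"ty":0.036,"tz":0,"wx":0,"wy":0,"wz":0},{"claw":1,"tx":0,"ty":0.036,"tz":0,"wx":0,"wy":0,"wz":0},{"claw":1,"tx":0,"ty":0.036,"tz":0,"wx":0,"wy":0,"wz":0},{"claw":1,"tx":0,"ty":0,"tz":0,"wx":0,"wy":0,"wz":0},{"claw":1,"tx":0,"ty":0,"tz":0,"wx":0,"wy":0,"wz":0}]'; python3 - <<'E'
from h import *
import time
for i in range(2): w=cap("wrist");s=w["s"]; print(s["position"],s["joint_pos"].round(1))
save(w,"w7");  save(cap("scene"),"sc7",(150,100,400,400),2)
R=np.array(s["orientation"]);p=np.array(s["position"]);print(p,s["contact_force"].round(1),s["torque"].round(2),s["finger_gap"])
print("grasp",p-18.7*R[:,0],R.round(4).tolist())
np.savez("w7.npz",R=R,p=p,C=w["C"],RT=w["RT"],K=w["intrinsics"])
E
```

```text
t: 8.17
position: [529.5, 220.1, 146.2]
orientation: [[0.421, 0.015, 0.907], [-0.008, 1.0, -0.013], [-0.907, -0.002, 0.421]]
contact_force: [0.3, -1.0, -1.5]
finger_gap: 12.7
[529.50505594 220.05668516 146.24003211] [ 11.8   9.5 -49.7 113.6  32.4  44.3  32.5]
[529.89393286 217.51767243 146.05056864] [ 12.    9.4 -49.6 113.7  32.4  44.3  32.6]
[529.89393286 217.51767243 146.05056864] [ 0.5 -1.5 -2. ] [ 0.01  0.56 -0.02] 13.142482539698596
grasp [522.03264924 217.71003652 163.01680616] [[0.4204, 0.0183, 0.9072], [-0.0103, 0.9998, -0.0154], [-0.9073, -0.0029, 0.4205]]
```

View pics/w7.png

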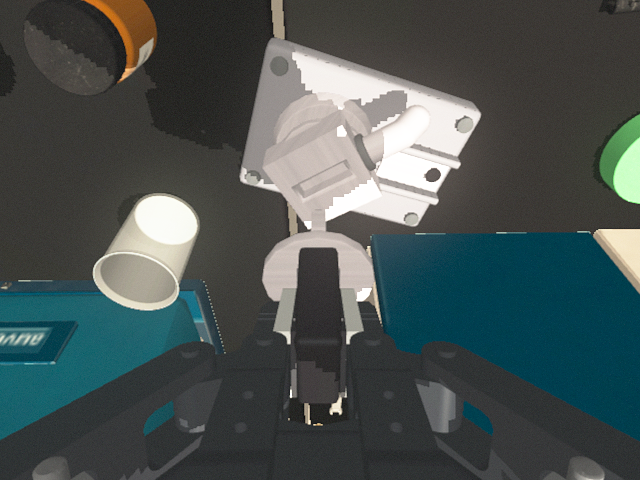

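View pics/sc7.png

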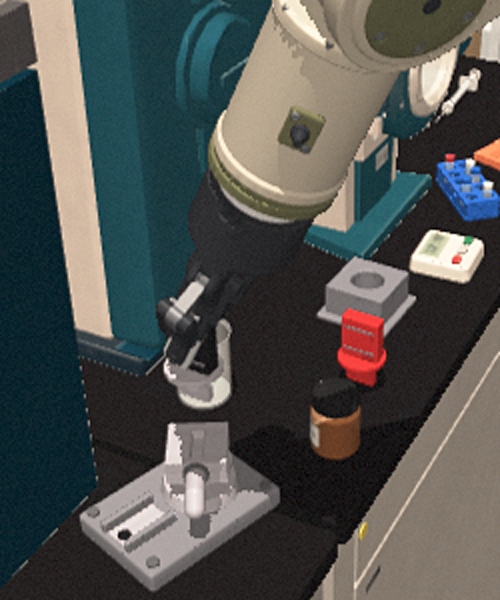

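```bash
python3 - <<'E'
from h import *
w=cap("wrist");s=w["s"]; print(s["position"],s["dq"].round(2))
save(w,"w8",(230,25,490,240),3)
for q in ((480,236),(380,236),(590,236)): print("cab",onz(w,*q,0).round(0),onz(w,*q,20).round(0))
E
```

```text
[530.60768641 215.11172371 146.39304713] [ 0.84 -0.78  0.32  0.07  0.04  0.05 -0.19]
cab [616. 342.   0.] [599. 332.  20.]
cab [614. 263.  -0.] [598. 259.  20.]
cab [617. 429.  -0.] [601. 412.  20.]
```

View pics/w8.png

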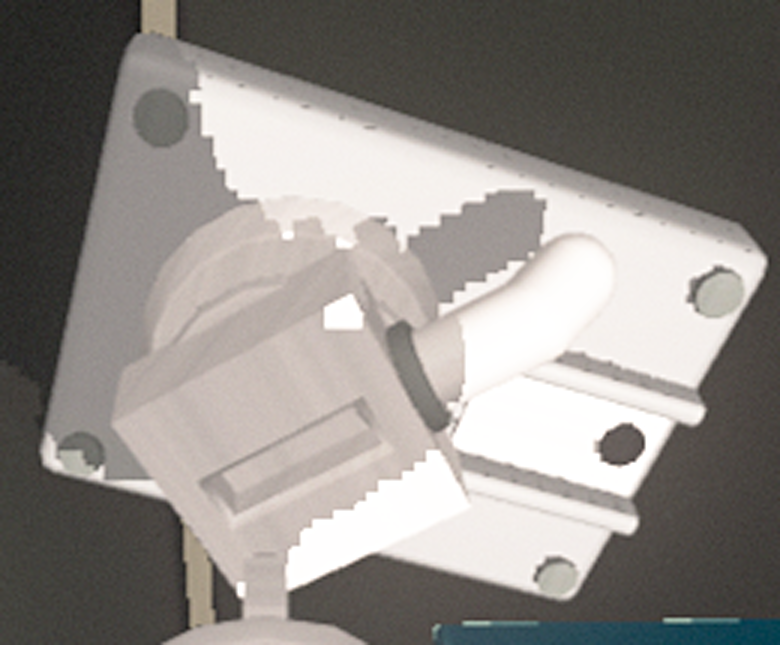

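```bash
python3 - <<'E'
from h import *
s=sensors.read_state(); R=np.array(s["orientation"]);p=np.array(s["position"]);print(s["joint_pos"].round(1),p)
for n in("scene","side"):
    c=cap(n); im=c["image"][:,:,::-1].copy()
    for L in range(0,600,50):
        u=proj(c,p-R[:,0]*L); cv2.circle(im,tuple(int(round(x)) for x in u),2,(0,0,255),-1); cv2.putText(im,str(L),(int(u[0])+4,int(u[1])),0,.35,(0,255,255),1)
    cv2.imwrite(f"pics/ax_{n}.png",im)
E
```

```text
[ 12.1   9.3 -49.5 113.7  32.4  44.3  32.6] [530.86717701 214.77741495 146.67624817]
```

View pics/ax_scene.png

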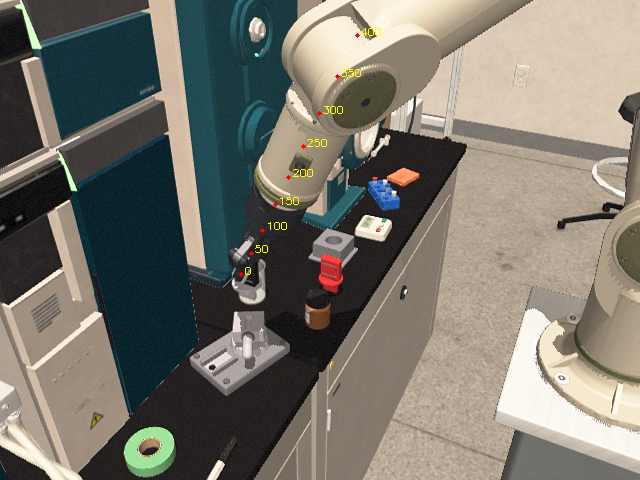

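View pics/ax_side.png

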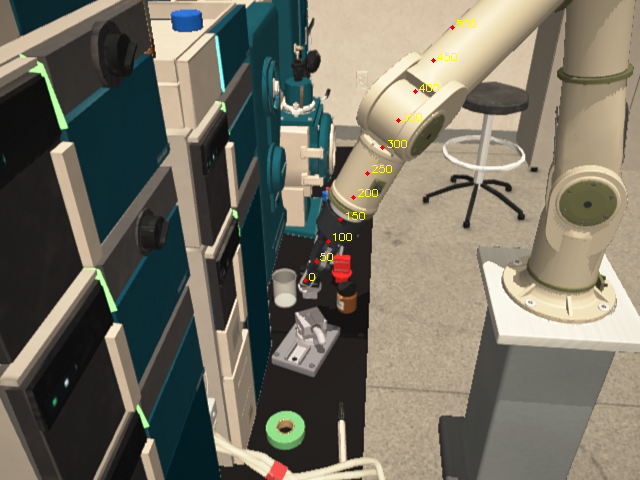

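```bash
python3 - <<'E'
from h import *
w=cap("wrist");s=w["s"]; print(s["position"],s["dq"].round(2),s["t"])
save(w,"w9",(230,25,490,240),3)
np.savez("w9.npz",C=w["C"],RT=w["RT"],K=w["intrinsics"],p=s["position"],R=s["orientation"])
for q in ((50,281),(190,281)): print("teal",onz(w,*q,0).round(0))
g=cv2.cvtColor(w["image"],cv2.COLOR_RGB2GRAY)
E
```

```text
[531.07020534 214.92904945 147.13368292] [-0.09 -0.09 -0.31 -0.26  0.11  0.09 -0.18] 8.4667
teal [662. -24.   0.]
teal [664. 100.   0.]
```

View pics/w9.png

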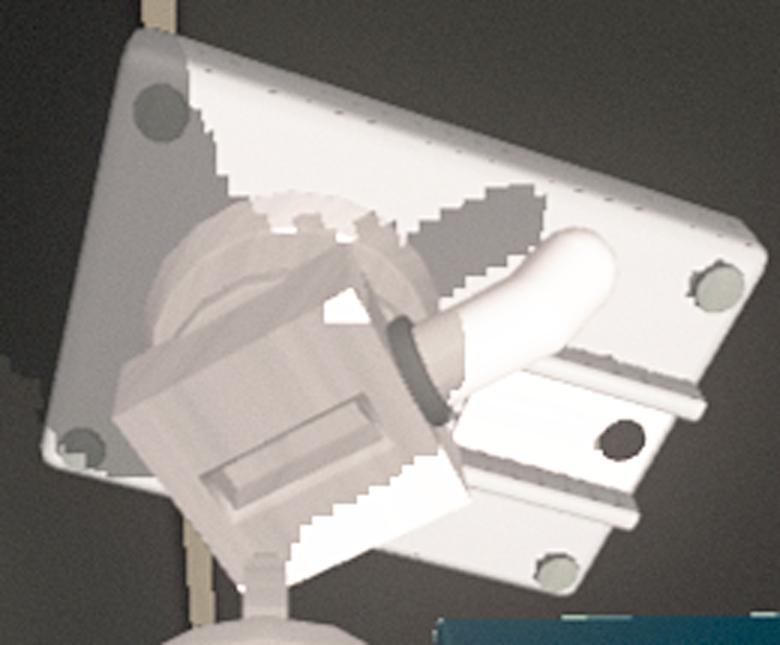

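```bash
cat > m.py <<'E'
from h import *
def load(fn):
    z=np.load(fn); return {"C":z["C"],"RT":z["RT"],"intrinsics":z["K"],"p":z["p"],"R":z["R"]}
def ang(a,b): d=b-a; return float(np.degrees(np.arctan2(d[1],d[0])))
E
python3 - <<'E'
from m import *
w=load("w9.npz")
f=lambda u,v,z: onz(w,u/3+230-.33,v/3+25-.33,z)[:2]
S=[f(160,112,21),f(717,286,21),f(557,572,21),f(82,450,21)]
print("screws",[s.round(1) for s in S],"len",[np.linalg.norm(S[i]-S[j]).round(1) for i,j in((0,1),(3,2),(0,3),(1,2))])
print("gut",ang(S[0],S[1]),ang(S[3],S[2]),ang(S[0],S[3])+90,ang(S[1],S[2])+90)
ctr=np.mean(S,0);print("plate ctr",ctr)
for a in (71,72,73): print(a,"axis from plate",ctr-20*np.array([np.cos(np.radians(a)),np.sin(np.radians(a))]))
print("hole",f(622,440,20))
z=65.6
T=[f(113,418,z),f(372,326,z),f(468,500,z),f(240,588,z)];print("top",[t.round(1) for t in T],np.mean(T,0)); print(ang(T[0],T[1]),ang(T[3],T[2]),[np.linalg.norm(T[i]-T[j]).round(1) for i,j in((0,1),(3,2),(0,3),(1,2))])
L=[f(203,480,z),f(362,395,z),f(388,435,z),f(235,513,z)];print("slot",[t.round(1) for t in L],np.mean(L,0),ang(L[0],L[1]),ang(L[3],L[2]),[np.linalg.norm(L[i]-L[j]).round(1) for i,j in((0,1),(3,2),(0,3),(1,2))])
E
```

```text
screws [array([476.6, 197.8]), array([511.3, 304.4]), array([580.4, 282.3]), array([545.6, 175.5])] len [np.float64(112.1), np.float64(112.4), np.float64(72.5), np.float64(72.5)]
gut 71.95936868805288 71.95687340358386 72.07269071017836 72.2564052893725
plate ctr [528.46474698 239.99087363]
71 axis from plate [521.95338389 221.08050212]
72 axis from plate [522.28440709 220.96974331]
73 axis from plate [522.61731289 220.86477851]
hole [546.06631896 291.8876145 ]
top [array([513.1, 190. ]), array([497.3, 233.6]), array([530.9, 251.9]), array([549.8, 210.4])] [522.80503844 221.44672153]
109.95702407448006 114.49206794213443 [np.float64(46.3), np.float64(45.6), np.float64(42.0), np.float64(38.3)]
slot [array([525.8, 204.7]), array([509.7, 232.3]), array([517.4, 237. ]), array([532.9, 210.1])] [521.42191192 221.003402  ] 120.26146993670555 119.86559552121695 [np.float64(32.0), np.float64(31.1), np.float64(8.9), np.float64(9.0)]
```

```bash
python3 - <<'E'
from m import *
w=load("w9.npz"); R=w["R"];p=w["p"]
g=p-18.7*R[:,0]; kx=R[:,2].copy();kx[2]=0;kx/=np.linalg.norm(kx); ky=R[:,1]
zz=np.array([0,0,1.])
print("g",g,"tool z yaw",np.degrees(np.arctan2(kx[1],kx[0])),"tilt",np.degrees(np.arcsin(R[2,2])))
for d in(-2,0,2):
  for h in (55,57):
    print(d,h,"blade tip edge",proj(w,g+(-12.5+d)*kx-h*zz),"blade tip mid",proj(w,g+(d)*kx-h*zz),"collar near bottom",proj(w,g+(-22+d)*kx+(26-h)*zz), "handle top near edge",proj(w,g+(-18+d)*kx+(72-h)*zz))
c=cap("wrist"); save(c,"w9b",(250,190,390,420),2.6)
s=cap("scene"); save(s,"sc9",(220,220,300,340),6); d=cap("side"); save(d,"sd9",(285,240,345,330),7)
E
```

```text
g [523.17084777 215.17462897 164.08153944] tool z yaw -1.2348943858043742 tilt 24.999722775902345
-2 55 blade tip edge [316.33461015 204.86219505] blade tip mid [316.44068787 228.22942124] collar near bottom [315.72994128 224.84093681] handle top near edge [314.45120746 338.67599601]
-2 57 blade tip edge [316.36720293 202.15438827] blade tip mid [316.47091   225.4439904] collar near bottom [315.77474293 221.43756898] handle top near edge [314.52635305 332.74073122]
0 55 blade tip edge [316.35225477 208.74902327] blade tip mid [316.45677384 231.77290382] collar near bottom [315.75613205 229.24746369] handle top near edge [314.49967664 343.05442081]
0 57 blade tip edge [316.3844474  206.02699611] blade tip mid [316.48664382 228.9773506 ] collar near bottom [315.80026576 225.82804775] handle top near edge [314.5733202  337.12756485]
2 55 blade tip edge [316.36963518 212.57764815] blade tip mid [316.4726297  235.26569654] collar near bottom [315.78186087 233.57626886] handle top near edge [314.54704568 347.3334655 ]
2 57 blade tip edge [316.40143591 209.84212394] blade tip mid [316.50215446 232.46059089] collar near bottom [315.82534309 230.14188942] handle top near edge [314.61923548 341.4161499 ]
```

View pics/w9b.png

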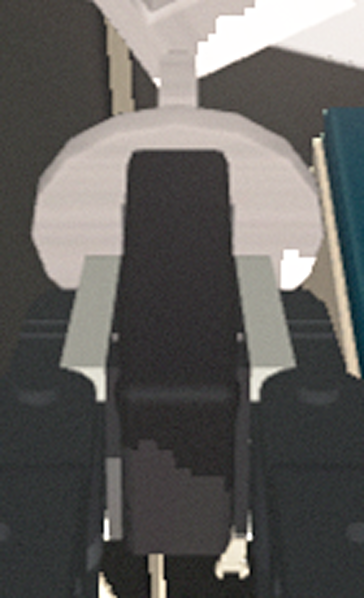

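View pics/sc9.png

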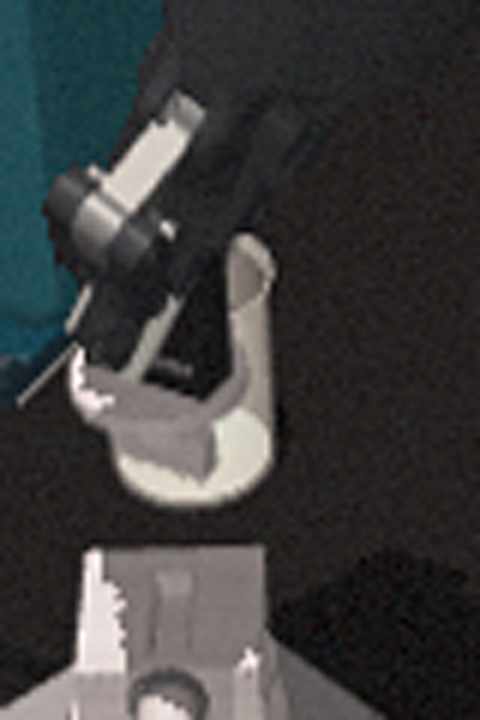

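View pics/sd9.png

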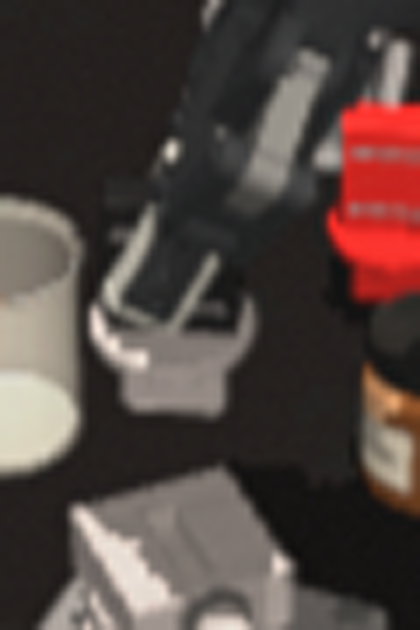

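```bash
python3 -m pendant '[{"claw":1,"tx":0,"ty":0.0038,"tz":0,"wx":0.1033,"wy":0,"wz":-0.0482},{"claw":1,"tx":0,"ty":-0.0009,"tz":0,"wx":0.1033,"wy":0,"wz":-0.0482},{"claw":1,"tx":0,"ty":-0.0009,"tz":0,"wx":0.1033,"wy":0,"wz":-0.0482},{"claw":1,"tx":0,"ty":-0.0009,"tz":0,"wx":0.1033,"wy":0,"wz":-0.0482},{"claw":1,"tx":0,"ty":-0.0009,"tz":0,"wx":0.1033,"wy":0,"wz":-0.0482},{"claw":1,"tx":0,"ty":-0.0009,"tz":0,"wx":0.1033,"wy":0,"wz":-0.0482},{"claw":1,"tx":0,"ty":-0.0009,"tz":0,"wx":0.1033,"wy":0,"wz":-0.0482},{"claw":1,"tx":0,"ty":-0.0009,"tz":0,"wx":0.1033,"wy":0,"wz":-0.0482},{"claw":1,"tx":0,"ty":-0.0009,"tz":0,"wx":0.1033,"wy":0,"wz":-0.0482},{"claw":1,"tx":0,"ty":0,"tz":0,"wx":0,"wy":0,"wz":0},{"claw":1,"tx":0,"ty":0,"tz":0,"wx":0,"wy":0,"wz":0},{"claw":1,"tx":0,"ty":0,"tz":0,"wx":0,"wy":0,"wz":0}]'; cat >> m.py <<'E'
def info(s):
    R=np.array(s["orientation"]);p=np.array(s["position"]); g=p-18.7*R[:,0]
    kx=R[:,2].copy();kx[2]=0;kx/=np.linalg.norm(kx)
    lean=np.degrees(np.arcsin(R[2,2])); roll=np.degrees(np.arcsin(R[2,1]))
    print("t",round(s["t"],2),"g",g.round(2),"kyaw",round(float(np.degrees(np.arctan2(kx[1],kx[0]))),2),"lean",lean.round(2),"roll",roll.round(2),"F",s["contact_force"].round(1),"T",s["torque"].round(2),"gap",round(s["finger_gap"],1),"q",s["joint_pos"].round(0))
    return R,p,g,kx
def rec(name,box=None,f=1):
    w=cap("wrist"); s=w["s"]; save(w,name,box,f); info(s)
    np.savez(name+".npz",C=w["C"],RT=w["RT"],K=w["intrinsics"],p=s["position"],R=s["orientation"]); return w
E
python3 - <<'E'
from m import *
cap("wrist");rec("w10");save(cap("side"),"sd10",(200,0,520,400),1.8)
E
```

```text
t: 9.67
position: [527.3, 214.6, 147.2]
orientation: [[0.212, 0.864, 0.457], [-0.368, 0.504, -0.782], [-0.905, -0.002, 0.425]]
contact_force: [-0.2, 0.1, -1.7]
finger_gap: 12.8
t 9.72 g [523.22 221.27 164.29] kyaw -59.74 lean 25.15 roll -0.1 F [-0.3 -0.6 -1.5] T [ 0.53  0.32 -0.01] gap 12.9 q [-10.  25. -39.  95.  40.  78. -31.]
```

View pics/w10.png

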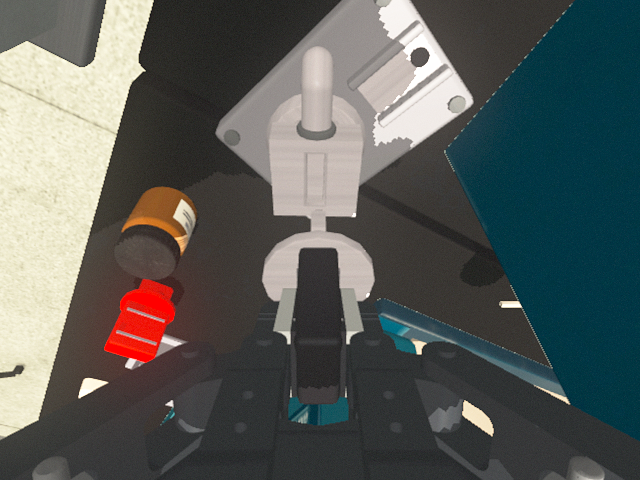

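View pics/sd10.png

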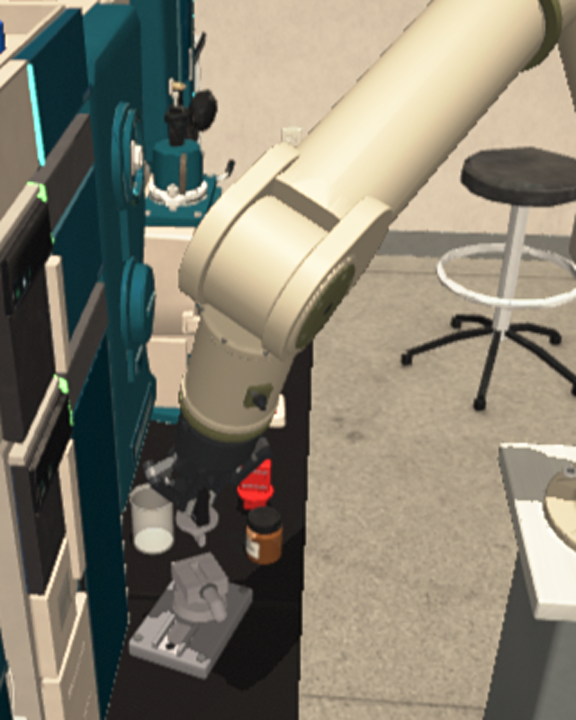

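```bash
python3 - <<'E'
from m import *
rec("w11",(255,110,375,250),5)
E
```

```text
t 9.82 g [523.23 221.11 164.51] kyaw -59.83 lean 25.16 roll -0.08 F [ 0.5  0.1 -2.1] T [0.5  0.34 0.02] gap 12.9 q [-10.  25. -39.  95.  40.  78. -31.]
```

View pics/w11.png

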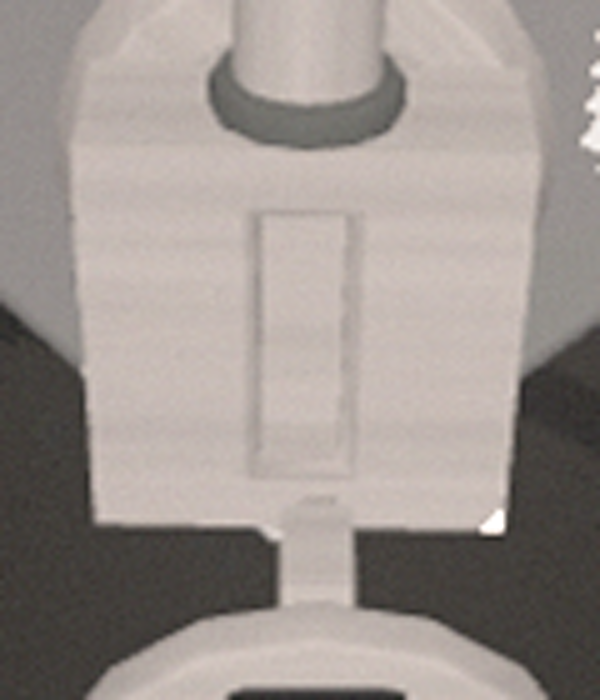

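```bash
python3 - <<'E'
from m import *
w=load("w11.npz"); R=w["R"];p=w["p"]
f=lambda u,v,z: onz(w,u/5+255-.4,v/5+110-.4,z)[:2]
z=65.6
T=[f(72,145,z),f(543,155,z),f(503,530,z),f(93,522,z)];L=[f(250,212,z),f(362,214,z),f(353,478,z),f(250,475,z)]
print("top",np.mean(T,0),[np.linalg.norm(T[i]-T[j]).round(1) for i,j in((0,1),(3,2),(0,3),(1,2))],ang(T[3],T[0]),ang(T[2],T[1]),ang(T[0],T[1])+90,ang(T[3],T[2])+90)
print("slot",np.mean(L,0),[np.linalg.norm(L[i]-L[j]).round(1) for i,j in((0,1),(3,2),(0,3),(1,2))],ang(L[3],L[0]),ang(L[2],L[1]))
g=p-18.7*R[:,0]; kx=R[:,2].copy();kx[2]=0;kx/=np.linalg.norm(kx); ky=np.array([-kx[1],kx[0],0]); zz=np.array([0,0,1.])
for d in(-1,0,1): print("tip edge pred",(proj(w,g+(-12.5+d)*kx-56*zz)-[255-.4,110-.4])*5, "3up",(proj(w,g+(-13.5+d)*kx-53*zz)-[255-.4,110-.4])*5)
for c in (np.mean(T,0),np.mean(L,0)):
    e=np.array([*c,0])-g; print("rel key: along kx",e@kx,"ky",e@ky)
E
```

```text
top [522.26980107 220.96447713] [np.float64(46.2), np.float64(46.3), np.float64(45.8), np.float64(45.8)] 118.62260055230632 118.67733884866321 118.92868097282276 118.89342957050174
slot [522.36209989 221.00566793] [np.float64(11.2), np.float64(11.4), np.float64(32.1), np.float64(32.3)] 118.93658327112277 119.22827777851073
tip edge pred [308.49958746 485.59604505] 3up [308.25589695 496.6610628 ]
tip edge pred [308.53190779 495.18232027] 3up [308.28971007 506.37119829]
tip edge pred [308.56398592 504.69675533] 3up [308.32326542 516.00730862]
rel key: along kx -0.3602112215670505 ky -0.8992506499804308
rel key: along kx -0.3494343436507348 ky -0.7987538076993186
```

```bash
python3 -m pendant '[{"claw":1,"tx":0.0087,"ty":-0.0018,"tz":-0.0049,"wx":0.0208,"wy":0,"wz":-0.0097},{"claw":1,"tx":0.009,"ty":0,"tz":-0.0042,"wx":0,"wy":0,"wz":0},{"claw":1,"tx":0.009,"ty":0,"tz":-0.0042,"wx":0,"wy":0,"wz":0},{"claw":1,"tx":0.0072,"ty":0,"tz":-0.0034,"wx":0,"wy":0,"wz":0},{"claw":1,"tx":0,"ty":0,"tz":0,"wx":0,"wy":0,"wz":0},{"claw":1,"tx":0,"ty":0,"tz":0,"wx":0,"wy":0,"wz":0},{"claw":1,"tx":0,"ty":0,"tz":0,"wx":0,"wy":0,"wz":0}]'; python3 - <<'E'
from m import *
rec("w12",(230,80,410,310),3.4);save(cap("side"),"sd12",(270,250,350,350),7);save(cap("scene"),"sc12",(210,240,290,350),7)
E
```

```text
t: 10.45
position: [525.5, 214.4, 109.7]
orientation: [[0.203, 0.877, 0.436], [-0.373, 0.481, -0.793], [-0.905, -0.001, 0.425]]
contact_force: [-0.5, -0.3, -1.0]
finger_gap: 13.1
t 10.45 g [521.66 221.36 126.66] kyaw -61.22 lean 25.15 roll -0.08 F [-0.5 -0.3 -1. ] T [ 0.46  0.32 -0.  ] gap 13.1 q [-11.  28. -38.  97.  42.  75. -35.]
```

View pics/w12.png

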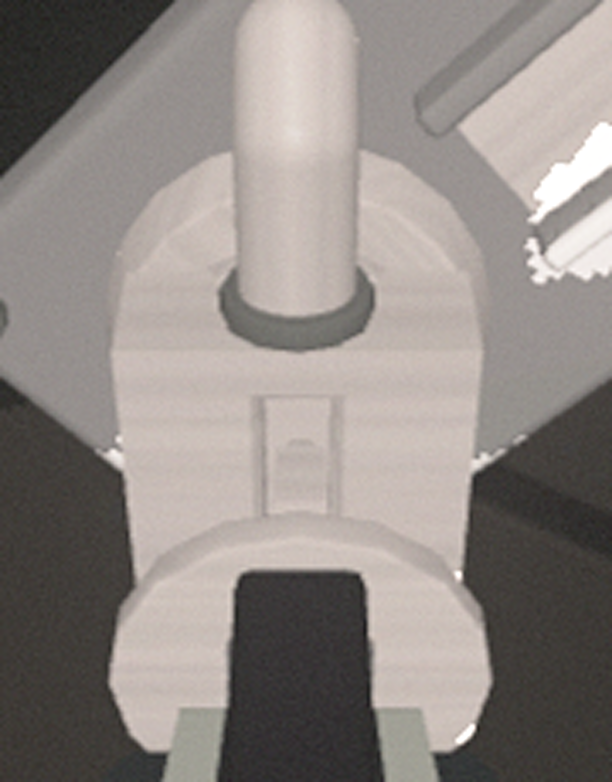

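View pics/sd12.png

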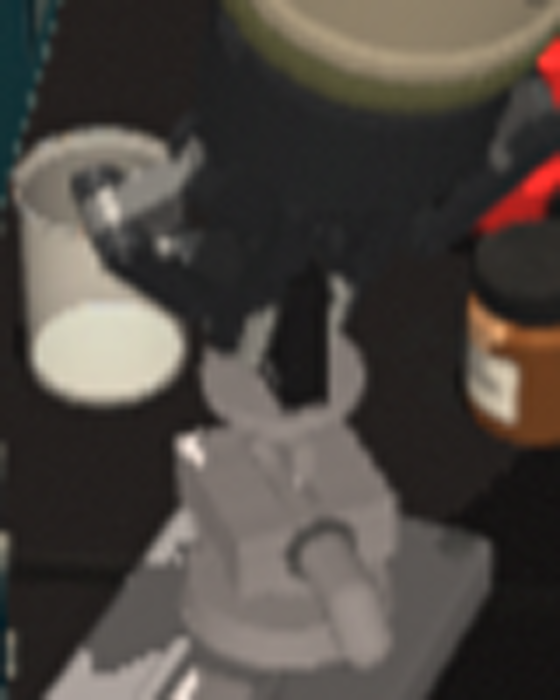

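View pics/sc12.png

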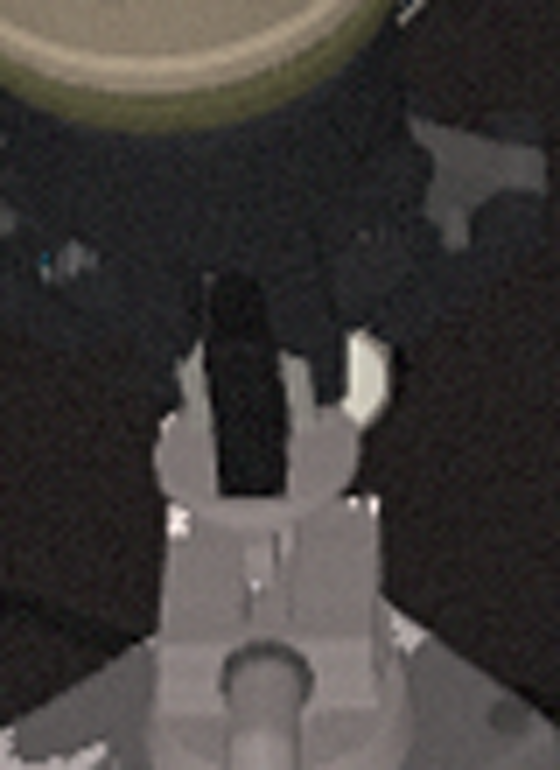

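```bash
python3 - <<'E'
from m import *
w=load("w12.npz"); R=w["R"];p=w["p"]
f=lambda u,v,z: onz(w,u/3.4+230-.35,v/3.4+80-.35,z)
g,kx=p-18.7*R[:,0],R[:,2].copy();kx[2]=0;kx/=np.linalg.norm(kx);ky=np.array([-kx[1],kx[0],0])
for n,q,z in(("slot end L",(252,396),65.6),("slot end R",(345,397),65.6),("tip edge",(301,440),70.6),("bladeL",(276,470),73.6),("bladeR",(328,470),73.6),("headL",(112,350),65.6),("headR",(484,350),65.6)):
    e=f(*q,z)-g; print(n,(e@kx).round(2),(e@ky).round(2))
E
```

```text
slot end L -15.52 -5.45
slot end R -15.38 6.36
tip edge -12.26 0.78
bladeL -9.8 -2.34
bladeR -9.82 4.17
headL -22.3 -22.63
headR -22.38 23.4
```

```bash
python3 -m pendant '[{"claw":1,"tx":0.0038,"ty":-0.0004,"tz":-0.0012,"wx":0,"wy":0,"wz":0},{"claw":1,"tx":0.0036,"ty":0,"tz":-0.0017,"wx":0,"wy":0,"wz":0},{"claw":1,"tx":0.0027,"ty":0,"tz":-0.0013,"wx":0,"wy":0,"wz":0},{"claw":1,"tx":0,"ty":0,"tz":0,"wx":0,"wy":0,"wz":0},{"claw":1,"tx":0,"ty":0,"tz":0,"wx":0,"wy":0,"wz":0}]'; python3 - <<'E'
from m import *
rec("w13",(230,80,410,310),3.4);save(cap("side"),"sd13",(270,250,350,350),7)
info(sensors.read_state())
E
```

```text
t: 11.02
position: [525.0, 213.5, 98.2]
orientation: [[0.202, 0.877, 0.436], [-0.374, 0.481, -0.793], [-0.905, -0.002, 0.425]]
contact_force: [-0.5, -0.1, -0.9]
finger_gap: 13.0
t 11.02 g [521.25 220.45 115.18] kyaw -61.22 lean 25.15 roll -0.13 F [-0.5 -0.1 -0.9] T [ 0.54  0.3  -0.01] gap 13.0 q [-12.  28. -38.  98.  43.  74. -36.]
t 11.12 g [521.46 220.66 115.59] kyaw -61.23 lean 25.15 roll -0.09 F [ 1.   0.4 -1.5] T [0.54 0.24 0.06] gap 13.0 q [-12.  28. -38.  98.  43.  74. -36.]
```

View pics/w13.png

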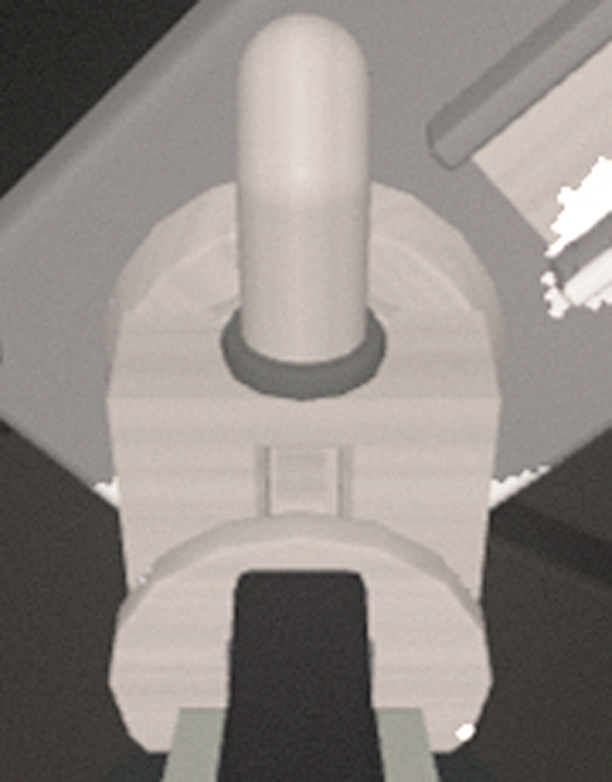

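```bash
python3 -m pendant '[{"claw":1,"tx":0.0023,"ty":0,"tz":-0.0011,"wx":0,"wy":0,"wz":0},{"claw":1,"tx":0,"ty":0,"tz":0,"wx":0,"wy":0,"wz":0},{"claw":1,"tx":0,"ty":0,"tz":0,"wx":0,"wy":0,"wz":0}]'; python3 -m pendant '[{"claw":1,"tx":0.0009,"ty":0,"tz":-0.0004,"wx":0,"wy":0,"wz":0},{"claw":1,"tx":0,"ty":0,"tz":0,"wx":0,"wy":0,"wz":0},{"claw":1,"tx":0,"ty":0,"tz":0,"wx":0,"wy":0,"wz":0}]'; python3 - <<'E'
from m import *
info(sensors.read_state())
E
```

```text
t: 11.37
position: [525.2, 213.5, 96.0]
orientation: [[0.203, 0.877, 0.435], [-0.374, 0.48, -0.793], [-0.905, -0.002, 0.425]]
contact_force: [0.3, -0.4, -0.8]
finger_gap: 13.1
t: 11.62
position: [525.4, 213.6, 95.4]
orientation: [[0.203, 0.877, 0.435], [-0.374, 0.48, -0.794], [-0.905, -0.001, 0.425]]
contact_force: [0.3, -1.0, 1.4]
finger_gap: 13.0
t 11.62 g [521.55 220.56 112.31] kyaw -61.26 lean 25.17 roll -0.07 F [ 0.3 -1.   1.4] T [ 0.19  0.2  -0.02] gap 13.0 q [-12.  28. -37.  98.  43.  74. -36.]
```

```bash
python3 -m pendant '[{"claw":0.5,"tx":0,"ty":0,"tz":0,"wx":0,"wy":0,"wz":0},{"claw":0.5,"tx":0,"ty":0,"tz":0,"wx":0,"wy":0,"wz":0},{"claw":0.5,"tx":0,"ty":0,"tz":0,"wx":0,"wy":0,"wz":0},{"claw":0.5,"tx":0,"ty":0,"tz":0,"wx":0,"wy":0,"wz":0},{"claw":0.5,"tx":0,"ty":0,"tz":0,"wx":0,"wy":0,"wz":0}]'; python3 - <<'E'
from m import *
rec("w14",(180,80,460,340),2.8);save(cap("side"),"sd14",(270,250,350,350),7)
E
```

```text
t: 12.03
position: [525.2, 213.7, 95.1]
orientation: [[0.203, 0.877, 0.436], [-0.373, 0.481, -0.794], [-0.905, -0.002, 0.425]]
contact_force: [-0.0, -0.8, -0.4]
finger_gap: 42.8
t 12.03 g [521.4  220.64 112.01] kyaw -61.24 lean 25.15 roll -0.09 F [-0.  -0.8 -0.4] T [ 0.34  0.24 -0.02] gap 42.8 q [-12.  28. -37.  98.  43.  74. -36.]
```

View pics/w14.png

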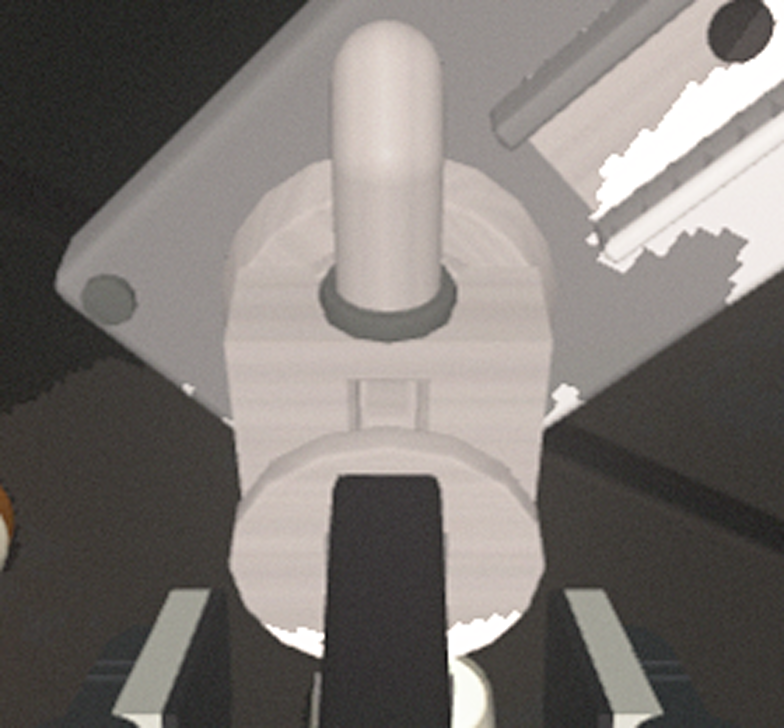

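View pics/sd14.png

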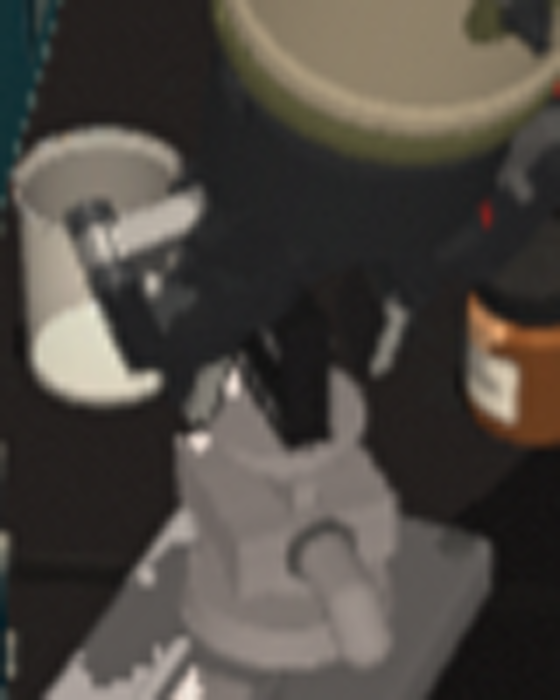

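The key stands upright in the slot with the blade seated; the handle is at about (387,600) in the crop, between the open pads. With the fingers open I will lean the tool from +25° to about -12° (away from the blue cabinet, pivoting about the grasp point), then regrip.

```bash
python3 -m pendant '[{"claw":0.5,"tx":-0.0021,"ty":0,"tz":-0.002,"wx":0,"wy":0.108,"wz":0},{"claw":0.5,"tx":-0.0001,"ty":0,"tz":-0.002,"wx":0,"wy":0.108,"wz":0},{"claw":0.5,"tx":-0.0001,"ty":0,"tz":-0.002,"wx":0,"wy":0.108,"wz":0},{"claw":0.5,"tx":0,"ty":0,"tz":0,"wx":0,"wy":0,"wz":0}]'; python3 - <<'E'
from m import *
info(sensors.read_state())
E
```

```text
t: 12.47
position: [525.7, 214.0, 95.8]
orientation: [[0.053, 0.882, 0.469], [-0.099, 0.472, -0.876], [-0.994, 0.0, 0.112]]
contact_force: [0.8, -1.1, -0.1]
finger_gap: 43.3
t 12.47 g [524.67 215.86 114.37] kyaw -61.86 lean 6.44 roll 0.0 F [ 0.8 -1.1 -0.1] T [ 0.01 -0.02 -0.  ] gap 43.3 q [  4.  27. -43.  97.  27.  66. -19.]
```

```bash
python3 -m pendant '[{"claw":0.5,"tx":0,"ty":0,"tz":0,"wx":0,"wy":0,"wz":0},{"claw":0.5,"tx":0,"ty":0,"tz":0,"wx":0,"wy":0,"wz":0},{"claw":0.5,"tx":0,"ty":0,"tz":0,"wx":0,"wy":0,"wz":0}]'; python3 - <<'E'
from m import *
R,p,g,kx=info(sensors.read_state()); e=np.array([521.5,220.6,112.3])-g; print("g error in tool",(R.T@e).round(2))
E
```

```text
t: 12.72
position: [521.1, 220.7, 95.1]
orientation: [[0.054, 0.876, 0.48], [-0.102, 0.483, -0.87], [-0.993, -0.002, 0.116]]
contact_force: [0.2, 0.2, 0.4]
finger_gap: 42.8
t 12.72 g [520.07 222.66 113.67] kyaw -61.11 lean 6.64 roll -0.12 F [0.2 0.2 0.4] T [0.1  0.08 0.03] gap 42.8 q [  3.  27. -43.  97.  27.  66. -20.]
g error in tool [1.65 0.27 2.32]
```

```bash
python3 -m pendant '[{"claw":0.5,"tx":0.0004,"ty":0.0002,"tz":-0.0012,"wx":0,"wy":0.108,"wz":0},{"claw":0.5,"tx":0.0004,"ty":0,"tz":-0.0012,"wx":0,"wy":0.108,"wz":0},{"claw":0.5,"tx":0.0004,"ty":0,"tz":-0.0012,"wx":0,"wy":0.108,"wz":0},{"claw":0.5,"tx":0,"ty":0,"tz":0,"wx":0,"wy":0,"wz":0},{"claw":0.5,"tx":0,"ty":0,"tz":0,"wx":0,"wy":0,"wz":0},{"claw":0.5,"tx":0,"ty":0,"tz":0,"wx":0,"wy":0,"wz":0},{"claw":0.5,"tx":0,"ty":0,"tz":0,"wx":0,"wy":0,"wz":0}]'; python3 - <<'E'
from m import *
R,p,g,kx=info(sensors.read_state()); e=np.array([521.5,220.6,112.3])-g; print("g error in tool",(R.T@e).round(2))
rec("w15");c=cap("side");save(c,"sd15",(200,0,520,400),1.8)
E
```

```text
t: 13.3
position: [519.3, 224.8, 94.2]
orientation: [[-0.101, 0.875, 0.473], [0.18, 0.484, -0.856], [-0.978, -0.002, -0.207]]
contact_force: [0.3, -0.2, -0.6]
finger_gap: 43.0
t 13.3 g [521.16 221.4  112.5 ] kyaw -61.07 lean -11.92 roll -0.09 F [ 0.3 -0.2 -0.6] T [-0.19 -0.14  0.01] gap 43.0 q [ 17.  31. -48.  95.  12.  64.  -3.]
g error in tool [ 0.02 -0.08  0.89]
t 13.3 g [521.16 221.4  112.5 ] kyaw -61.07 lean -11.92 roll -0.09 F [ 0.3 -0.2 -0.6] T [-0.19 -0.14  0.01] gap 43.0 q [ 17.  31. -48.  95.  12.  64.  -3.]
```

View pics/w15.png

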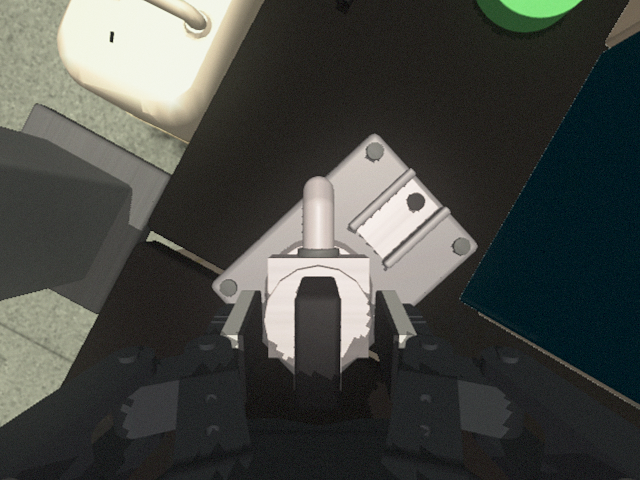

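View pics/sd15.png

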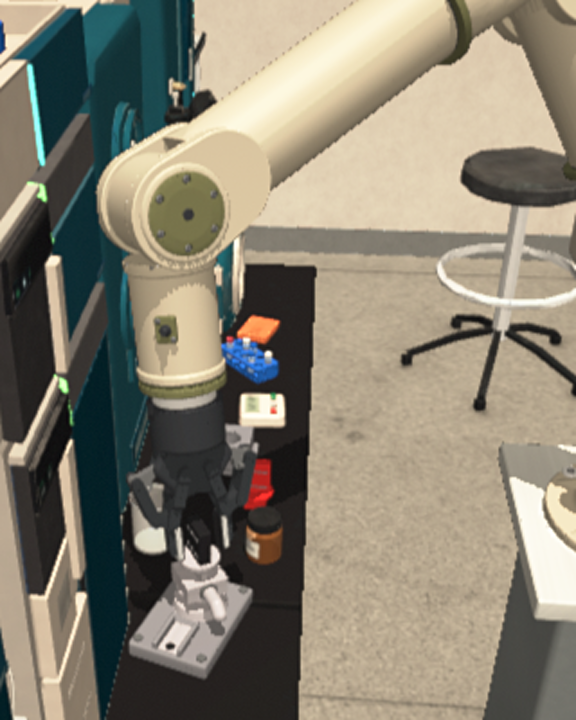

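```bash
python3 -m pendant '[{"claw":0.6,"tx":-0.0015,"ty":0,"tz":0.0005,"wx":0,"wy":0,"wz":0},{"claw":0.7,"tx":0,"ty":0,"tz":0,"wx":0,"wy":0,"wz":0},{"claw":0.8,"tx":0,"ty":0,"tz":0,"wx":0,"wy":0,"wz":0},{"claw":0.9,"tx":0,"ty":0,"tz":0,"wx":0,"wy":0,"wz":0},{"claw":0.9,"tx":0,"ty":0,"tz":0,"wx":0,"wy":0,"wz":0}]' 25; python3 -m pendant '[{"claw":1,"tx":0,"ty":0,"tz":0,"wx":0,"wy":0,"wz":0},{"claw":1,"tx":0,"ty":0,"tz":0,"wx":0,"wy":0,"wz":0}]';python3 - <<'E'
from m import *
info(sensors.read_state())
E
```

```text
t: 13.82
position: [520.9, 222.1, 95.5]
orientation: [[-0.101, 0.877, 0.47], [0.181, 0.481, -0.858], [-0.978, -0.001, -0.207]]
contact_force: [-0.2, -0.1, 0.3]
finger_gap: 13.7
t: 13.98
position: [520.9, 222.1, 95.5]
orientation: [[-0.101, 0.877, 0.47], [0.181, 0.481, -0.858], [-0.978, -0.001, -0.208]]
contact_force: [-0.5, 1.0, 0.1]
finger_gap: 13.8
t 13.98 g [522.8 218.7 113.8] kyaw -61.3 lean -11.98 roll -0.08 F [-0.5  1.   0.1] T [ 0.01 -0.05  0.01] gap 13.8 q [ 17.  31. -48.  95.  12.  64.  -3.]
```

```bash
python3 -m pendant '[{"claw":1,"tx":0,"ty":0,"tz":0,"wx":0,"wy":0,"wz":0},{"claw":1,"tx":0,"ty":0,"tz":0,"wx":0,"wy":0,"wz":0}]' 50; python3 -m pendant '[{"claw":1,"tx":0,"ty":0,"tz":0,"wx":0,"wy":0,"wz":0},{"claw":1,"tx":0,"ty":0,"tz":0,"wx":0,"wy":0,"wz":0}]' 80;python3 - <<'E'
from m import *
info(sensors.read_state())
rec("w16")
E
```

```text
t: 14.15
position: [520.9, 222.0, 95.5]
orientation: [[-0.101, 0.877, 0.47], [0.181, 0.48, -0.858], [-0.978, -0.001, -0.208]]
contact_force: [-0.4, 0.9, 1.1]
finger_gap: 13.0
t: 14.32
position: [521.0, 222.0, 95.5]
orientation: [[-0.101, 0.877, 0.47], [0.181, 0.48, -0.858], [-0.978, -0.001, -0.208]]
contact_force: [-0.1, 1.0, 1.1]
finger_gap: 12.9
t 14.32 g [522.87 218.58 113.77] kyaw -61.3 lean -11.98 roll -0.08 F [-0.1  1.   1.1] T [ 0.02 -0.05  0.01] gap 12.9 q [ 17.  31. -48.  95.  12.  64.  -3.]
t 14.32 g [522.87 218.58 113.77] kyaw -61.3 lean -11.98 roll -0.08 F [-0.1  1.   1.1] T [ 0.02 -0.05  0.01] gap 12.9 q [ 17.  31. -48.  95.  12.  64.  -3.]
```

View pics/w16.png

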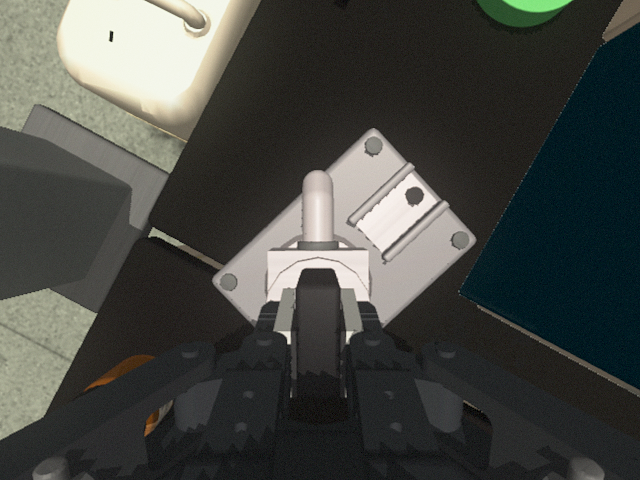

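```bash
python3 - <<'E'
from m import *
w=cap("wrist"); save(w,"w16z",(200,110,500,310),2.6)
E
python3 -m pendant '[{"claw":1,"tx":0.0006,"ty":0,"tz":0.0001,"wx":0,"wy":0,"wz":0},{"claw":1,"tx":0,"ty":0,"tz":0,"wx":0,"wy":0,"wz":0},{"claw":1,"tx":0,"ty":0,"tz":0,"wx":0,"wy":0,"wz":0}]';python3 - <<'E'
from m import *
info(sensors.read_state())
E
```

```text
t: 14.67
position: [521.0, 222.0, 95.0]
orientation: [[-0.101, 0.877, 0.47], [0.181, 0.481, -0.858], [-0.978, -0.001, -0.207]]
contact_force: [-0.1, -0.6, 3.9]
finger_gap: 12.7
t 14.67 g [522.87 218.64 113.27] kyaw -61.3 lean -11.97 roll -0.07 F [-0.1 -0.6  3.9] T [0.03 0.05 0.  ] gap 12.7 q [ 17.  31. -48.  95.  12.  64.  -3.]
```

View pics/w16z.png

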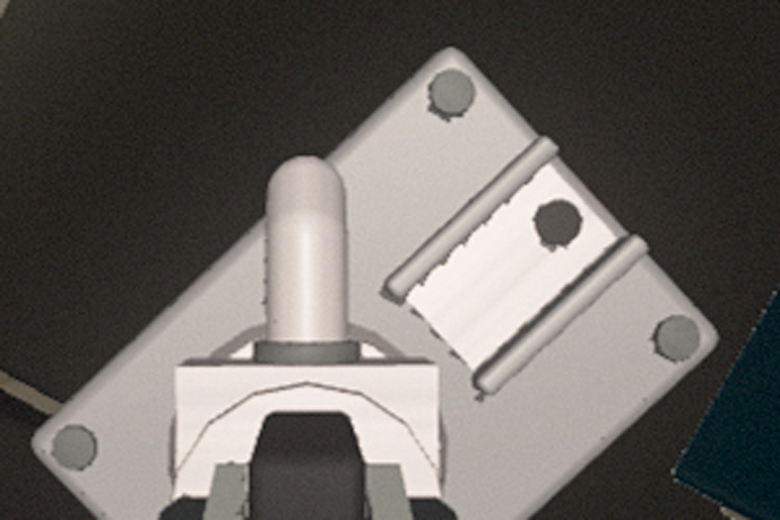

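```bash
python3 - <<'E'
from m import *
w=load("w16.npz"); R=w["R"];p=w["p"]
f=lambda u,v,z: onz(w,u/2.6+200-.3,v/2.6+110-.3,z)[:2]
a,b,c=f(451,93,21),f(677,338,21),f(75,447,21)
print(a,b,c,"gut",ang(c,a),ang(a,b)+90,np.linalg.norm(a-c),np.linalg.norm(a-b))
ctr=(c+b)/2; print("axis",ctr-20*np.array([np.cos(np.radians(72)),np.sin(np.radians(72))]))
print("rails",ang(f(397,288,30),f(547,150,30)),ang(f(487,385,30),f(637,245,30)))
l,r=f(176,366,65.4),f(438,366,65.4);print("head edge",l,r,np.linalg.norm(r-l),ang(l,r)+90)
z=46; m0=f(306,320,z);m1=f(306,200,z);print("spout",ang(m0,m1))
th=np.radians(ang(l,r)+90); print("axis from edge",(l+r)/2-23*np.array([np.cos(th),np.sin(th)]))
E
```

```text
[511.49541128 304.48387739] [580.33247533 282.0929514 ] [476.61970383 197.88292817] gut 71.88390547380472 71.98162612753886 112.16094393706491 72.38711869998029
axis [522.29574969 220.96680946]
rails 71.45258953163676 72.158751157671
head edge [490.93043982 229.99134915] [531.30211089 252.14719431] 46.05163731205114 118.75784057688045
spout 118.74125649528303
axis from edge [522.18177636 220.9060704 ]
```

```bash
python3 -m pendant '[{"claw":1,"tx":0.0005,"ty":0,"tz":0.0001,"wx":0,"wy":0,"wz":0},{"claw":1,"tx":0,"ty":0,"tz":0,"wx":0,"wy":0,"wz":0},{"claw":1,"tx":0,"ty":0,"tz":0,"wx":0,"wy":0,"wz":0}]';python3 - <<'E'
from m import *
info(sensors.read_state())
E
```

```text
t: 14.92
position: [521.0, 222.1, 94.6]
orientation: [[-0.101, 0.877, 0.47], [0.181, 0.48, -0.858], [-0.978, -0.001, -0.207]]
contact_force: [-0.7, -0.1, 5.0]
finger_gap: 13.0
t 14.92 g [522.91 218.66 112.88] kyaw -61.3 lean -11.97 roll -0.07 F [-0.7 -0.1  5. ] T [ 0.    0.24 -0.01] gap 13.0 q [ 17.  31. -48.  95.  12.  64.  -3.]
```

```bash
python3 -m pendant '[{"claw":1,"tx":0.0002,"ty":0,"tz":0,"wx":0.0293,"wy":0,"wz":0.0062},{"claw":1,"tx":0,"ty":0,"tz":0,"wx":0.0293,"wy":0,"wz":0.0062},{"claw":1,"tx":0,"ty":0,"tz":0,"wx":0.0293,"wy":0,"wz":0.0062},{"claw":1,"tx":0,"ty":0,"tz":0,"wx":0,"wy":0,"wz":0}]';python3 - <<'E'
from m import *
info(sensors.read_state())
E
```

```text
t: 15.25
position: [521.3, 222.1, 94.6]
orientation: [[-0.083, 0.917, 0.389], [0.19, 0.398, -0.898], [-0.978, -0.0, -0.207]]
contact_force: [0.4, 0.5, 5.9]
finger_gap: 13.4
t 15.25 g [522.88 218.53 112.9 ] kyaw -66.56 lean -11.95 roll -0.02 F [0.4 0.5 5.9] T [0.09 0.01 0.01] gap 13.4 q [ 17.  30. -47.  96.  11.  63.  -7.]
```

```bash
python3 -m pendant '[{"claw":1,"tx":0,"ty":0.00004,"tz":0,"wx":0.0293,"wy":0,"wz":0.0062},{"claw":1,"tx":0,"ty":0.00004,"tz":0,"wx":0.0293,"wy":0,"wz":0.0062},{"claw":1,"tx":0,"ty":0.00004,"tz":0,"wx":0.0293,"wy":0,"wz":0.0062},{"claw":1,"tx":0,"ty":0,"tz":0,"wx":0,"wy":0,"wz":0}]';python3 - <<'E'
from m import *
info(sensors.read_state())
E
```

```text
t: 15.58
position: [521.4, 222.1, 94.6]
orientation: [[-0.065, 0.949, 0.307], [0.196, 0.314, -0.929], [-0.978, -0.0, -0.207]]
contact_force: [0.5, -0.2, 5.0]
finger_gap: 13.0
t 15.58 g [522.6  218.45 112.88] kyaw -71.69 lean -11.94 roll -0.02 F [ 0.5 -0.2  5. ] T [0.11 0.03 0.07] gap 13.0 q [ 17.  29. -46.  97.  10.  61. -12.]
```

```bash
python3 -m pendant '[{"claw":1,"tx":0.0002,"ty":0.00004,"tz":0,"wx":0.0293,"wy":0,"wz":0.0062},{"claw":1,"tx":0.0001,"ty":0.00004,"tz":0,"wx":0.0293,"wy":0,"wz":0.0062},{"claw":1,"tx":0.0001,"ty":0.00004,"tz":0,"wx":0.0293,"wy":0,"wz":0.0062},{"claw":1,"tx":0,"ty":0,"tz":0,"wx":0,"wy":0,"wz":0}]';python3 - <<'E'
from m import *
info(sensors.read_state()); rec("w17",(200,110,500,310),2.6)
E
```

```text
t: 15.92
position: [521.5, 222.1, 94.2]
orientation: [[-0.047, 0.974, 0.223], [0.201, 0.228, -0.953], [-0.978, -0.0, -0.207]]
contact_force: [0.1, 0.5, 5.9]
finger_gap: 13.0
t 15.92 g [522.43 218.38 112.53] kyaw -76.84 lean -11.93 roll -0.02 F [0.1 0.5 5.9] T [0.01 0.02 0.11] gap 13.0 q [ 17.  27. -45.  98.   9.  60. -16.]
t 15.92 g [522.43 218.38 112.53] kyaw -76.84 lean -11.93 roll -0.02 F [0.1 0.5 5.9] T [0.01 0.02 0.11] gap 13.0 q [ 17.  27. -45.  98.   9.  60. -16.]
```

View pics/w17.png

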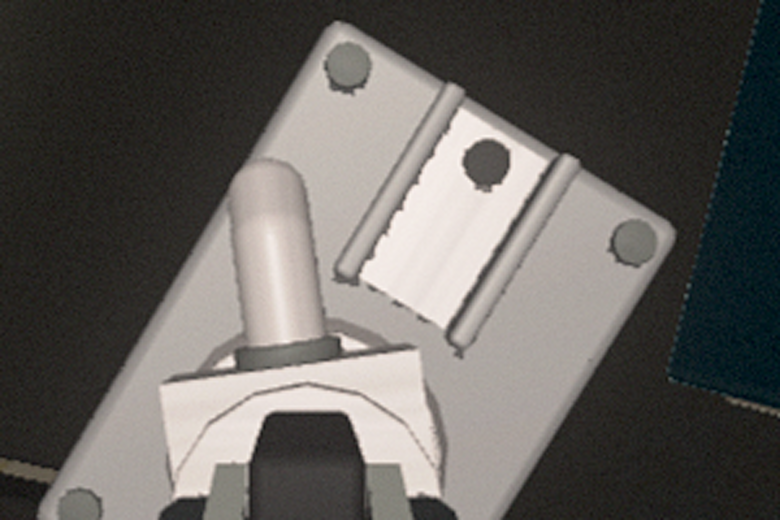

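```bash
python3 -m pendant '[{"claw":1,"tx":0.0001,"ty":0.00005,"tz":0,"wx":0.0342,"wy":0,"wz":0.0072},{"claw":1,"tx":0.00007,"ty":0.00005,"tz":0,"wx":0.0342,"wy":0,"wz":0.0072},{"claw":1,"tx":0.00007,"ty":0.00005,"tz":0,"wx":0.0342,"wy":0,"wz":0.0072},{"claw":1,"tx":0.00007,"ty":0.00005,"tz":0,"wx":0.0342,"wy":0,"wz":0.0072},{"claw":1,"tx":0.00007,"ty":0.00005,"tz":0,"wx":0.0342,"wy":0,"wz":0.0072}]';python3 - <<'E'
from m import *
info(sensors.read_state())
E
```

```text
t: 16.38
position: [521.9, 222.3, 93.9]
orientation: [[-0.012, 0.998, 0.054], [0.206, 0.055, -0.977], [-0.978, -0.001, -0.207]]
contact_force: [0.4, -0.5, 6.5]
finger_gap: 13.0
t 16.38 g [522.1  218.41 112.17] kyaw -86.85 lean -11.94 roll -0.03 F [ 0.4 -0.5  6.5] T [-0.1   0.04  0.12] gap 13.0 q [ 16.  25. -44. 100.   7.  57. -25.]
```

```bash
python3 -m pendant '[{"claw":1,"tx":0.00006,"ty":0.00005,"tz":0,"wx":0.0342,"wy":0,"wz":0.0072},{"claw":1,"tx":0.00006,"ty":0.00005,"tz":0,"wx":0.0342,"wy":0,"wz":0.0072},{"claw":1,"tx":0.00006,"ty":0.00005,"tz":0,"wx":0.0342,"wy":0,"wz":0.0072},{"claw":1,"tx":0.00006,"ty":0.00005,"tz":0,"wx":0.0342,"wy":0,"wz":0.0072},{"claw":1,"tx":0.00006,"ty":0.00005,"tz":0,"wx":0.0342,"wy":0,"wz":0.0072}]';python3 - <<'E'
from m import *
info(sensors.read_state())
E
```

```text
t: 16.8
position: [522.2, 222.2, 93.6]
orientation: [[0.024, 0.993, -0.117], [0.205, -0.119, -0.971], [-0.978, -0.0, -0.207]]
contact_force: [0.6, -0.0, 6.3]
finger_gap: 12.9
t 16.8 g [521.76 218.39 111.87] kyaw -96.87 lean -11.93 roll -0.03 F [ 0.6 -0.   6.3] T [-0.11 -0.    0.11] gap 12.9 q [ 14.  23. -42. 102.   6.  54. -34.]
```

```bash
python3 -m pendant '[{"claw":1,"tx":0.00006,"ty":0.00005,"tz":0,"wx":0.0342,"wy":0,"wz":0.0072},{"claw":1,"tx":0.00006,"ty":0.00005,"tz":0,"wx":0.0342,"wy":0,"wz":0.0072},{"claw":1,"tx":0.00006,"ty":0.00005,"tz":0,"wx":0.0342,"wy":0,"wz":0.0072},{"claw":1,"tx":0.00006,"ty":0.00005,"tz":0,"wx":0.0342,"wy":0,"wz":0.0072},{"claw":1,"tx":0.00006,"ty":0.00005,"tz":0,"wx":0.0342,"wy":0,"wz":0.0072},{"claw":1,"tx":0,"ty":0,"tz":0,"wx":0,"wy":0,"wz":0},{"claw":1,"tx":0,"ty":0,"tz":0,"wx":0,"wy":0,"wz":0}]';python3 - <<'E'
from m import *
rec("w18",(200,110,500,310),2.6)
E
```

```text
t: 17.38
position: [522.5, 222.2, 93.3]
orientation: [[0.059, 0.957, -0.283], [0.198, -0.289, -0.937], [-0.978, -0.0, -0.206]]
contact_force: [-0.4, -1.0, 6.1]
finger_gap: 12.8
t 17.38 g [521.39 218.47 111.63] kyaw -106.79 lean -11.91 roll -0.01 F [-0.4 -1.   6.1] T [-0.15 -0.04  0.07] gap 12.8 q [ 13.  21. -40. 104.   6.  52. -44.]
```

View pics/w18.png

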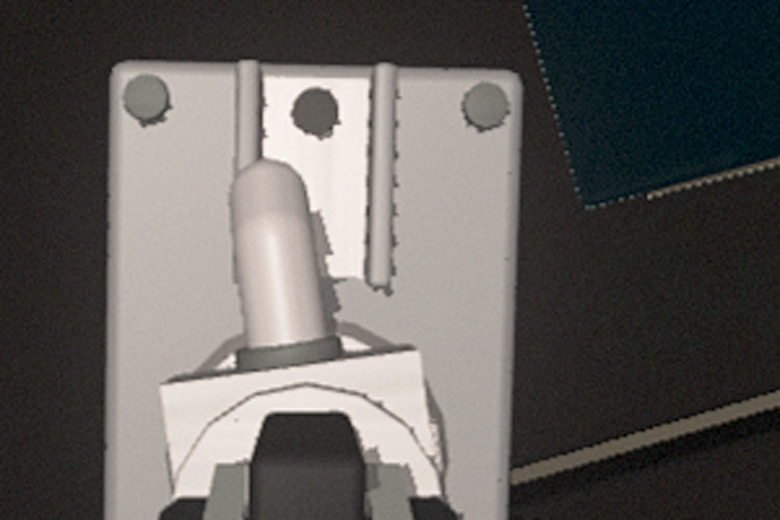

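```bash
cat >> m.py <<'E'
def headang(fn,l,r,s0,s1,x0=200,y0=110,k=2.6,zh=64.2):
    w=load(fn); f=lambda q,z: onz(w,q[0]/k+x0-.3,q[1]/k+y0-.3,z)[:2]
    L,Rr=f(l,zh),f(r,zh); h=ang(L,Rr)+90; a,b=f(s0,21),f(s1,21); g=ang(a,b)+90
    print("head",h,"edge len",np.linalg.norm(Rr-L),"gutter",g,"screw dist",np.linalg.norm(a-b),"head angle deg",-(h-71.95),-(h-g))
E
python3 - <<'E'
from m import *
headang("w18.npz",(163,382),(420,349),(147,97),(487,105))
w=cap("wrist");save(w,"w18b",(255,210,375,270),6.5)
E
```

```text
head 80.58966175638282 edge len 45.31507199666153 gutter 71.89840737245592 screw dist 72.44789473060723 head angle deg -8.639661756382822 -8.691254383926903
```

View pics/w18b.png

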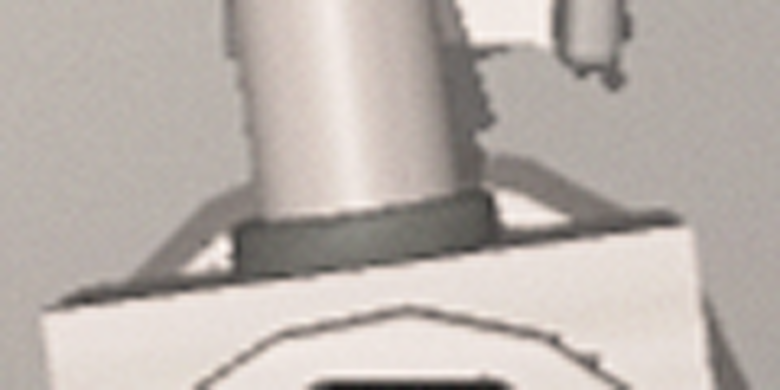

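```bash
python3 -m pendant '[{"claw":1,"tx":0.00006,"ty":0.00005,"tz":0,"wx":0.0318,"wy":0,"wz":0.0067},{"claw":1,"tx":0.00006,"ty":0.00005,"tz":0,"wx":0.0318,"wy":0,"wz":0.0067},{"claw":1,"tx":0.00006,"ty":0.00005,"tz":0,"wx":0.0318,"wy":0,"wz":0.0067},{"claw":1,"tx":0.00006,"ty":0.00005,"tz":0,"wx":0.0318,"wy":0,"wz":0.0067},{"claw":1,"tx":0,"ty":0,"tz":0,"wx":0,"wy":0,"wz":0},{"claw":1,"tx":0,"ty":0,"tz":0,"wx":0,"wy":0,"wz":0}]';python3 - <<'E'
from m import *
rec("w19",(200,110,500,310),2.6)
w=cap("wrist");save(w,"w19b",(255,210,375,270),6.5)
E
```

```text
t: 17.98
position: [522.7, 222.1, 93.1]
orientation: [[0.084, 0.912, -0.402], [0.188, -0.411, -0.892], [-0.978, -0.0, -0.206]]
contact_force: [0.0, -0.7, 5.7]
finger_gap: 13.0
t 17.98 g [521.13 218.55 111.35] kyaw -114.24 lean -11.9 roll -0.01 F [ 0.  -0.7  5.7] T [-0.2  -0.03  0.04] gap 13.0 q [ 11.  20. -38. 105.   6.  50. -52.]
```

View pics/w19.png

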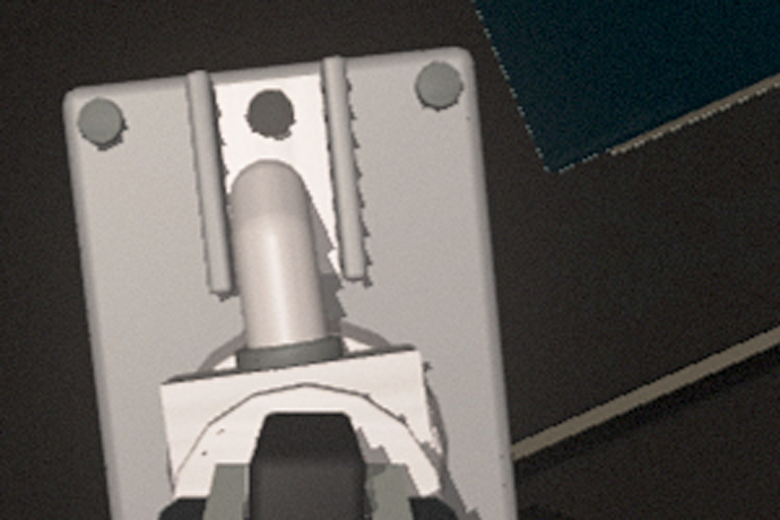

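View pics/w19b.png

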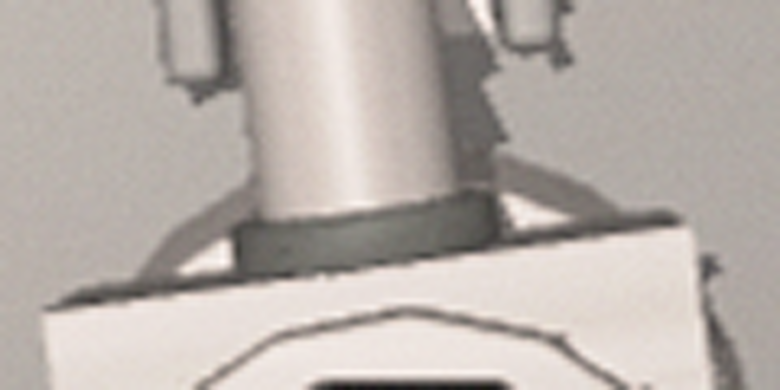

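```bash
python3 - <<'E'
from m import *
headang("w19.npz",(161,383),(419,350),(101,122),(439,86))
headang("w19.npz",(162,383),(419.5,350),(101,121),(440,86))
w=load("w19.npz"); f=lambda q,z: onz(w,q[0]/2.6+200-.3,q[1]/2.6+110-.3,z)[:2]
print("rails",ang(f((222,290),30),f((198,75),30)),ang(f((355,276),30),f((334,62),30)))
# spout: edges at two rows at z ~ 45
for z in (43,46): print("spout",ang((f((247,330),z)+f((325,330),z))/2,(f((234,210),z)+f((309,210),z))/2))
E
```

```text
head 73.11002065754167 edge len 45.4237143775611 gutter 71.78726600008456 screw dist 72.34204315498165 head angle deg -1.160020657541665 -1.3227546574571107
head 73.12410488457132 edge len 45.33678328660912 gutter 71.60427256890513 screw dist 72.52930926770814 head angle deg -1.174104884571321 -1.5198323156661928
rails 71.90121781312291 71.55985011984899
spout 72.60915972225384
spout 72.60915972225403
```

```bash
python3 -m pendant '[{"claw":1,"tx":0.00008,"ty":0.00002,"tz":0,"wx":0.0098,"wy":0,"wz":0.0021},{"claw":1,"tx":0,"ty":0.00002,"tz":0,"wx":0.0098,"wy":0,"wz":0.0021},{"claw":1,"tx":0,"ty":0,"tz":0,"wx":0,"wy":0,"wz":0},{"claw":1,"tx":0,"ty":0,"tz":0,"wx":0,"wy":0,"wz":0}]';python3 - <<'E'
from m import *
rec("w20",(200,110,500,310),2.6)
w=cap("wrist");save(w,"w20b",(255,210,375,270),6.5)
E
```

```text
t: 18.42
position: [522.8, 222.1, 93.0]
orientation: [[0.088, 0.904, -0.419], [0.187, -0.429, -0.884], [-0.978, -0.0, -0.206]]
contact_force: [0.3, -1.6, 5.8]
finger_gap: 12.9
t 18.42 g [521.11 218.58 111.26] kyaw -115.38 lean -11.9 roll -0.02 F [ 0.3 -1.6  5.8] T [-0.26  0.01  0.09] gap 12.9 q [ 11.  20. -38. 105.   6.  50. -53.]
```

View pics/w20.png

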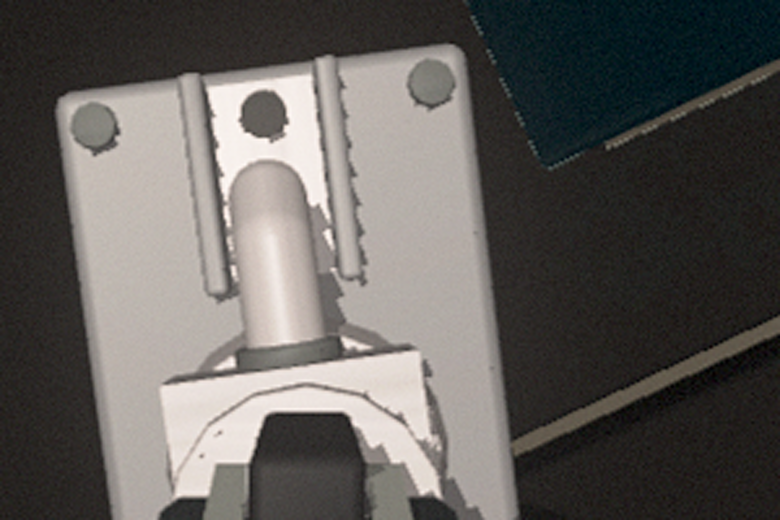

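View pics/w20b.png

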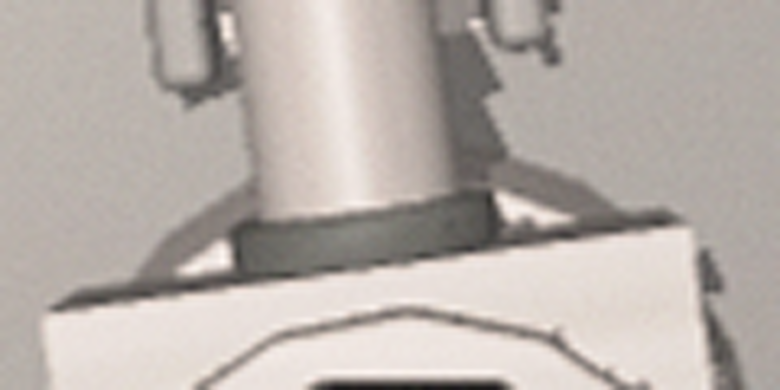

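```bash
python3 -m pendant '[{"claw":1,"tx":0,"ty":-0.00004,"tz":0,"wx":-0.0303,"wy":0,"wz":-0.0064},{"claw":1,"tx":0,"ty":-0.00004,"tz":0,"wx":-0.0303,"wy":0,"wz":-0.0064},{"claw":1,"tx":0,"ty":-0.00004,"tz":0,"wx":-0.0303,"wy":0,"wz":-0.0064},{"claw":1,"tx":0,"ty":-0.00004,"tz":0,"wx":-0.0303,"wy":0,"wz":-0.0064},{"claw":1,"tx":0,"ty":0,"tz":0,"wx":0,"wy":0,"wz":0},{"claw":1,"tx":0,"ty":0,"tz":0,"wx":0,"wy":0,"wz":0},{"claw":1,"tx":0,"ty":0,"tz":0,"wx":0,"wy":0,"wz":0}]';python3 - <<'E'
from m import *
rec("w21",(200,110,500,310),2.6)
w=cap("wrist");save(w,"w21b",(255,210,375,270),6.5)
E
```

```text
t: 19.1
position: [522.7, 222.3, 93.0]
orientation: [[0.064, 0.95, -0.307], [0.196, -0.314, -0.929], [-0.978, -0.001, -0.207]]
contact_force: [-0.2, -0.7, 6.2]
finger_gap: 13.5
t 19.1 g [521.47 218.6  111.28] kyaw -108.29 lean -11.93 roll -0.03 F [-0.2 -0.7  6.2] T [-0.09 -0.06 -0.02] gap 13.5 q [ 12.  21. -39. 104.   6.  51. -46.]
```

View pics/w21.png

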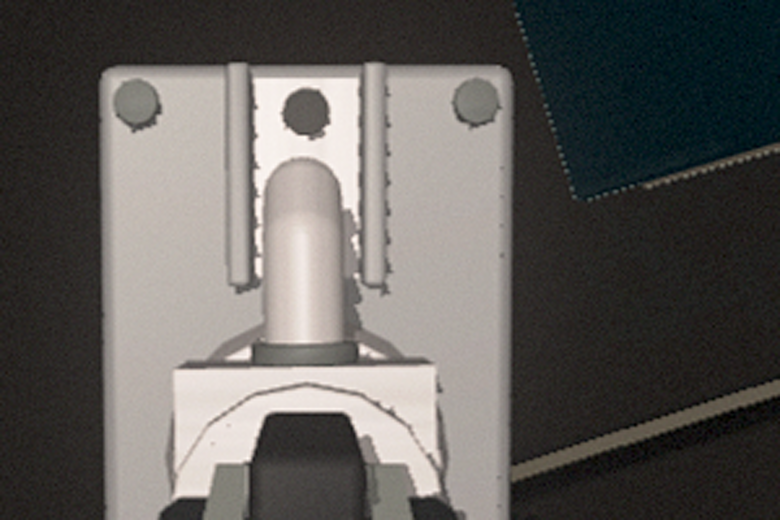

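View pics/w21b.png

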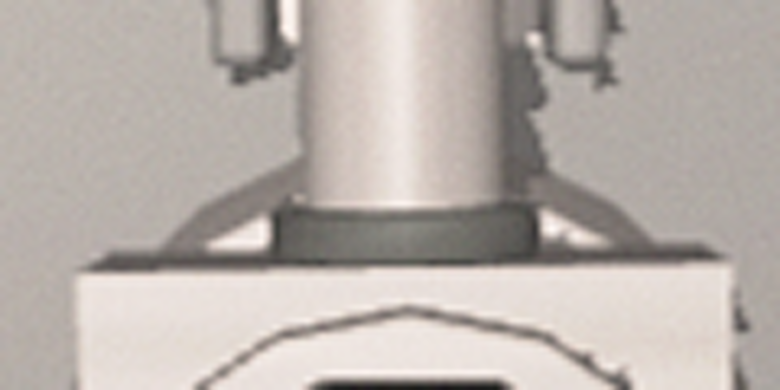

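```bash
python3 - <<'E'
from m import *
headang("w21.npz",(174,369.5),(437,365.5),(137,102),(476,101))
headang("w21.npz",(174,368.4),(436.2,364.4),(138,102),(476,101))
w=load("w21.npz"); f=lambda q,z: onz(w,q[0]/2.6+200-.3,q[1]/2.6+110-.3,z)[:2]
print("rails",ang(f((241,285),30),f((238,66),30)),ang(f((375,285),30),f((374,66),30)))
# column-wise edge fit of head front edge and of spout with image gradient
im=cv2.imread("pics/w21b.png"); g=cv2.cvtColor(im,cv2.COLOR_BGR2GRAY).astype(float)
xs=[];ys=[]
for x in list(range(120,260,5))+list(range(560,700,5)):
    col=cv2.GaussianBlur(g[:,x-2:x+3].mean(1),(1,9),0).ravel(); d=np.diff(col)[240:290]; xs.append(x); ys.append(240+np.argmax(d))
a=np.polyfit(xs,ys,1); r=np.abs(np.polyval(a,xs)-ys); k=r<np.median(r)*3+1; a=np.polyfit(np.array(xs)[k],np.array(ys)[k],1);print("edge slope deg",np.degrees(np.arctan(a[0])),np.polyval(a,[77,733]))
c=lambda x:((x/6.5+255),(np.polyval(a,x)/6.5+210))
h=lambda q: onz(w,q[0]-.4,q[1]-.4,64.0)[:2]
print("head yaw fit",ang(h(c(77)),h(c(733)))+90)
E
```

```text
head 72.6277673485337 edge len 45.90966435796596 gutter 71.89349161853066 screw dist 72.11292149534259 head angle deg -0.6777673485336919 -0.7342757300030343
head 72.6302642849252 edge len 45.76733084585269 gutter 71.89398602714402 screw dist 71.90006614785439 head angle deg -0.680264284925201 -0.73627825778118
rails 72.32018448273018 72.22131395622806
edge slope deg -0.9410753581114918 [272.08961988 261.31394039]
head yaw fit 72.6975300561184
```

```bash
python3 -m pendant '[{"claw":1,"tx":0,"ty":0.00004,"tz":0,"wx":0.0337,"wy":0,"wz":0.0071},{"claw":1,"tx":0,"ty":0.00004,"tz":0,"wx":0.0337,"wy":0,"wz":0.0071},{"claw":1,"tx":0,"ty":0.00004,"tz":0,"wx":0.0337,"wy":0,"wz":0.0071},{"claw":1,"tx":0,"ty":0.00004,"tz":0,"wx":0.0337,"wy":0,"wz":0.0071},{"claw":1,"tx":0,"ty":0,"tz":0,"wx":0,"wy":0,"wz":0},{"claw":1,"tx":0,"ty":0,"tz":0,"wx":0,"wy":0,"wz":0},{"claw":1,"tx":0,"ty":0,"tz":0,"wx":0,"wy":0,"wz":0}]';python3 - <<'E'
from m import *
info(sensors.read_state())
E
python3 -m pendant '[{"claw":1,"tx":0,"ty":-0.00004,"tz":0,"wx":-0.0303,"wy":0,"wz":-0.0064},{"claw":1,"tx":0,"ty":-0.00004,"tz":0,"wx":-0.0303,"wy":0,"wz":-0.0064},{"claw":1,"tx":0,"ty":-0.00004,"tz":0,"wx":-0.0303,"wy":0,"wz":-0.0064},{"claw":1,"tx":0,"ty":-0.00004,"tz":0,"wx":-0.0303,"wy":0,"wz":-0.0064},{"claw":1,"tx":0,"ty":0,"tz":0,"wx":0,"wy":0,"wz":0},{"claw":1,"tx":0,"ty":0,"tz":0,"wx":0,"wy":0,"wz":0},{"claw":1,"tx":0,"ty":0,"tz":0,"wx":0,"wy":0,"wz":0}]';python3 - <<'E'
from m import *
rec("w22",(200,110,500,310),2.6)
w=cap("wrist");save(w,"w22b",(255,210,375,270),6.5)
w=load("w22.npz")
im=cv2.imread("pics/w22b.png"); g=cv2.cvtColor(im,cv2.COLOR_BGR2GRAY).astype(float)
xs=[];ys=[]
for x in list(range(120,260,5))+list(range(560,700,5)):
    col=cv2.GaussianBlur(g[:,x-2:x+3].mean(1),(1,9),0).ravel(); d=np.diff(col)[240:290]; xs.append(x); ys.append(240+np.argmax(d))
a=np.polyfit(xs,ys,1); r=np.abs(np.polyval(a,xs)-ys); k=r<np.median(r)*3+1; a=np.polyfit(np.array(xs)[k],np.array(ys)[k],1);print("edge slope deg",np.degrees(np.arctan(a[0])),np.polyval(a,[77,733]))
c=lambda x:((x/6.5+255),(np.polyval(a,x)/6.5+210))
h=lambda q: onz(w,q[0]-.4,q[1]-.4,64.0)[:2]
print("head yaw fit",ang(h(c(77)),h(c(733)))+90)
E
```

```text
t: 19.78
position: [522.8, 222.1, 93.0]
orientation: [[0.091, 0.897, -0.432], [0.185, -0.441, -0.878], [-0.978, -0.0, -0.206]]
contact_force: [-0.2, -1.5, 4.4]
finger_gap: 12.7
t 19.78 g [521.12 218.68 111.33] kyaw -116.17 lean -11.91 roll -0.02 F [-0.2 -1.5  4.4] T [-0.15  0.01  0.01] gap 12.7 q [ 10.  20. -37. 105.   6.  50. -54.]
t: 20.37
position: [522.6, 222.3, 92.9]
orientation: [[0.067, 0.945, -0.32], [0.195, -0.327, -0.925], [-0.978, -0.001, -0.207]]
contact_force: [0.2, -1.7, 6.3]
finger_gap: 12.8
t 20.37 g [521.4  218.6  111.24] kyaw -109.09 lean -11.92 roll -0.04 F [ 0.2 -1.7  6.3] T [-0.11 -0.01  0.02] gap 12.8 q [ 12.  21. -39. 104.   6.  51. -46.]
edge slope deg -0.6356620798135604 [270.38113411 263.10291157]
head yaw fit 71.59623481071704
```

View pics/w22.png

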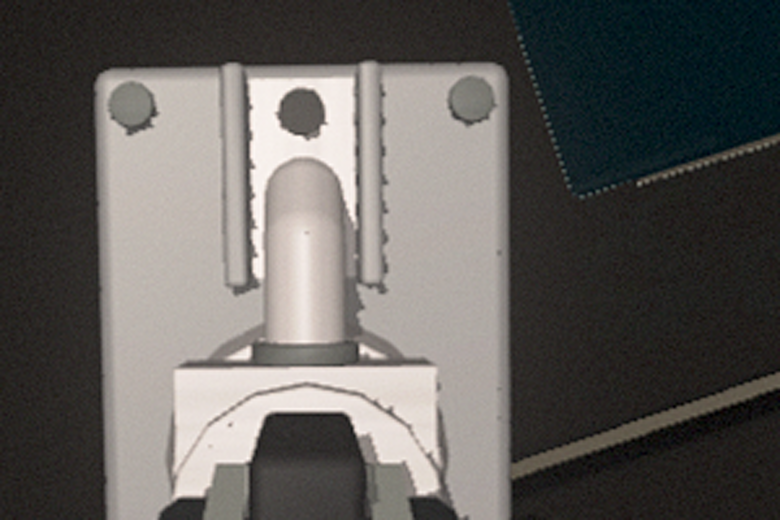

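```bash
python3 -m pendant '[{"claw":1,"tx":-0.002,"ty":0,"tz":-0.0004,"wx":0,"wy":0,"wz":0},{"claw":1,"tx":-0.003,"ty":0,"tz":-0.0006,"wx":0,"wy":0,"wz":0},{"claw":1,"tx":-0.005,"ty":0,"tz":-0.0011,"wx":0,"wy":0,"wz":0},{"claw":1,"tx":-0.005,"ty":0,"tz":-0.0011,"wx":0,"wy":0,"wz":0},{"claw":1,"tx":-0.01,"ty":0,"tz":-0.0021,"wx":0,"wy":0,"wz":0},{"claw":1,"tx":-0.02,"ty":0,"tz":-0.0042,"wx":0,"wy":0,"wz":0},{"claw":1,"tx":-0.02,"ty":0,"tz":-0.0042,"wx":0,"wy":0,"wz":0},{"claw":1,"tx":0,"ty":0,"tz":0,"wx":0,"wy":0,"wz":0},{"claw":1,"tx":0,"ty":0,"tz":0,"wx":0,"wy":0,"wz":0}]';python3 - <<'E'
from m import *
cap("wrist");rec("w23",(200,110,500,310),2.6); save(cap("side"),"sd23",(240,150,380,380),3)
E
```

```text
t: 21.22
position: [522.8, 222.7, 160.6]
orientation: [[0.068, 0.945, -0.319], [0.196, -0.326, -0.925], [-0.978, 0.001, -0.207]]
contact_force: [-0.2, -0.3, -2.5]
finger_gap: 12.9
t 21.27 g [520.87 218.59 177.56] kyaw -109.08 lean -11.89 roll -0.07 F [-0.8  0.7 -1.9] T [-0.27  0.08 -0.07] gap 12.9 q [ 14.  17. -40. 100.   2.  59. -45.]
```

View pics/w23.png

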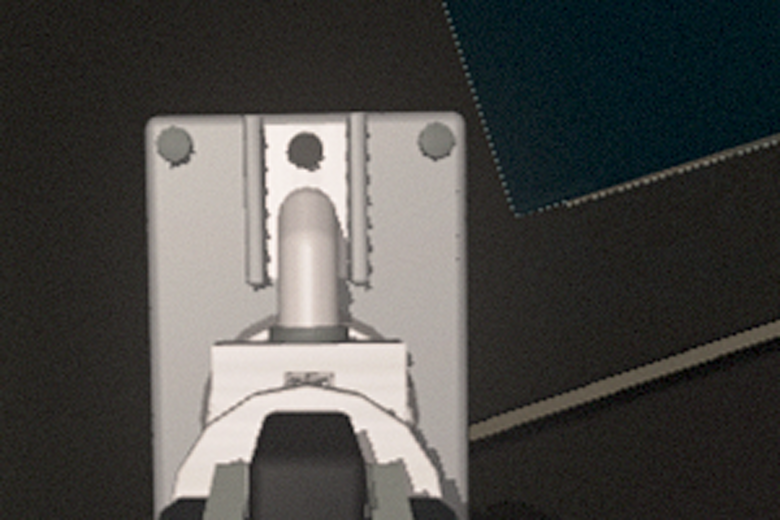

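View pics/sd23.png

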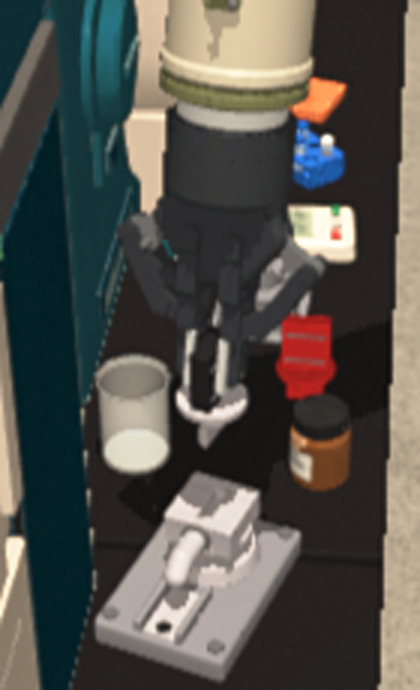

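```bash
python3 -m pendant '[{"claw":1,"tx":-0.0078,"ty":0.013,"tz":0.037,"wx":0,"wy":0,"wz":0},{"claw":1,"tx":-0.0078,"ty":0.013,"tz":0.037,"wx":0,"wy":0,"wz":0},{"claw":1,"tx":-0.0078,"ty":0.013,"tz":0.037,"wx":0,"wy":0,"wz":0},{"claw":1,"tx":-0.0078,"ty":0.013,"tz":0.037,"wx":0,"wy":0,"wz":0},{"claw":1,"tx":0,"ty":0,"tz":0,"wx":0.1164,"wy":0,"wz":0.0246},{"claw":1,"tx":0,"ty":0,"tz":0,"wx":0.1164,"wy":0,"wz":0.0246},{"claw":1,"tx":0,"ty":0,"tz":0,"wx":0.1164,"wy":0,"wz":0.0246},{"claw":1,"tx":0,"ty":0,"tz":0,"wx":0.1164,"wy":0,"wz":0.0246},{"claw":1,"tx":0,"ty":0,"tz":0,"wx":0.1164,"wy":0,"wz":0.0246},{"claw":1,"tx":0,"ty":0,"tz":0,"wx":0.1164,"wy":0,"wz":0.0246},{"claw":1,"tx":0,"ty":0,"tz":0,"wx":0.1164,"wy":0,"wz":0.0246},{"claw":1,"tx":0,"ty":0,"tz":0,"wx":0.1164,"wy":0,"wz":0.0246}]';python3 - <<'E'
from m import *
R,p,g,kx=info(sensors.read_state()); print(R.round(3).tolist())
E
```

```text
t: 22.37
position: [521.0, 62.2, 157.7]
orientation: [[0.195, 0.277, -0.941], [0.057, -0.961, -0.271], [-0.979, -0.001, -0.203]]
contact_force: [-0.7, -0.0, -2.0]
finger_gap: 12.6
t 22.37 g [517.32  61.14 176.06] kyaw -163.95 lean -11.73 roll -0.07 F [-0.7 -0.  -2. ] T [-0.06  0.31  0.  ] gap 12.6 q [ 21.   6. -32. 110.   3.  53. -86.]
[[0.195, 0.277, -0.941], [0.057, -0.961, -0.271], [-0.979, -0.001, -0.203]]
```

```bash
python3 -m pendant '[{"claw":1,"tx":0,"ty":0,"tz":0,"wx":0.1164,"wy":0,"wz":0.0246},{"claw":1,"tx":0,"ty":0,"tz":0,"wx":0.1164,"wy":0,"wz":0.0246},{"claw":1,"tx":0,"ty":0,"tz":0,"wx":0.1164,"wy":0,"wz":0.0246},{"claw":1,"tx":0,"ty":0,"tz":0,"wx":0.1164,"wy":0,"wz":0.0246},{"claw":1,"tx":0,"ty":0,"tz":0,"wx":0.1164,"wy":0,"wz":0.0246},{"claw":1,"tx":0,"ty":0,"tz":0,"wx":0.1164,"wy":0,"wz":0.0246},{"claw":1,"tx":0,"ty":0,"tz":0,"wx":0.1164,"wy":0,"wz":0.0246},{"claw":1,"tx":0,"ty":0,"tz":0,"wx":0,"wy":0,"wz":0},{"claw":1,"tx":0,"ty":0,"tz":0,"wx":0,"wy":0,"wz":0}]';python3 - <<'E'
from m import *
R,p,g,kx=info(sensors.read_state()); print(R.round(3).tolist())
e=np.array([517.8,-81.7,176])-(g-2.3*kx); print("to holder, tool frame",(R.T@e).round(1))
E
```

```text
t: 23.12
position: [521.3, 62.9, 157.8]
orientation: [[0.173, -0.515, -0.839], [-0.107, -0.857, 0.504], [-0.979, 0.002, -0.203]]
contact_force: [-0.2, 0.2, -0.9]
finger_gap: 12.9
t 23.12 g [518.09  64.93 176.14] kyaw 149.02 lean -11.73 roll 0.12 F [-0.2  0.2 -0.9] T [0.12 0.21 0.  ] gap 12.9 q [  11.    8.  -30.  107.   15.   59. -146.]
[[0.173, -0.515, -0.839], [-0.107, -0.857, 0.504], [-0.979, 0.002, -0.203]]
to holder, tool frame [ 15.2 125.8 -71.4]
```

```bash
python3 -m pendant '[{"claw":1,"tx":0.003,"ty":0.0314,"tz":-0.0138,"wx":0,"wy":0,"wz":0},{"claw":1,"tx":0.003,"ty":0.0314,"tz":-0.0138,"wx":0,"wy":0,"wz":0},{"claw":1,"tx":0.003,"ty":0.0314,"tz":-0.0138,"wx":0,"wy":0,"wz":0},{"claw":1,"tx":0.003,"ty":0.0314,"tz":-0.0138,"wx":0,"wy":0,"wz":0},{"claw":1,"tx":0,"ty":0,"tz":0,"wx":0,"wy":0,"wz":0},{"claw":1,"tx":0,"ty":0,"tz":0,"wx":0,"wy":0,"wz":0},{"claw":1,"tx":0,"ty":0,"tz":0,"wx":0,"wy":0,"wz":0}]';python3 - <<'E'
from m import *
cap("wrist");rec("w24");save(cap("scene"),"sc24",(250,60,410,280),3); save(cap("side"),"sd24",(240,60,400,300),3)
R,p,g,kx=info(sensors.read_state()); print(R.round(3).tolist())
E
```

```text
t: 23.7
position: [504.5, -74.2, 158.2]
orientation: [[0.174, -0.518, -0.838], [-0.107, -0.855, 0.507], [-0.979, 0.001, -0.205]]
contact_force: [-1.1, -0.4, -0.5]
finger_gap: 12.7
t 23.75 g [501.52 -71.37 176.66] kyaw 148.89 lean -11.82 roll 0.06 F [ 0.9  1.  -1.5] T [ 0.21  0.21 -0.02] gap 12.6 q [  23.    4.  -23.  111.   10.   55. -126.]
t 23.9 g [501.71 -70.91 176.73] kyaw 148.89 lean -11.82 roll 0.06 F [ 0.6  0.4 -1.8] T [0.2  0.2  0.03] gap 12.5 q [  23.    4.  -23.  111.   10.   55. -126.]
[[0.175, -0.517, -0.838], [-0.107, -0.856, 0.506], [-0.979, 0.001, -0.205]]
```

View pics/w24.png

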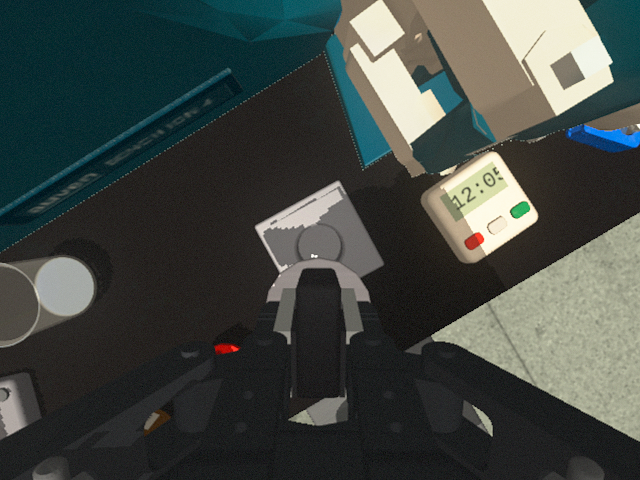

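View pics/sc24.png

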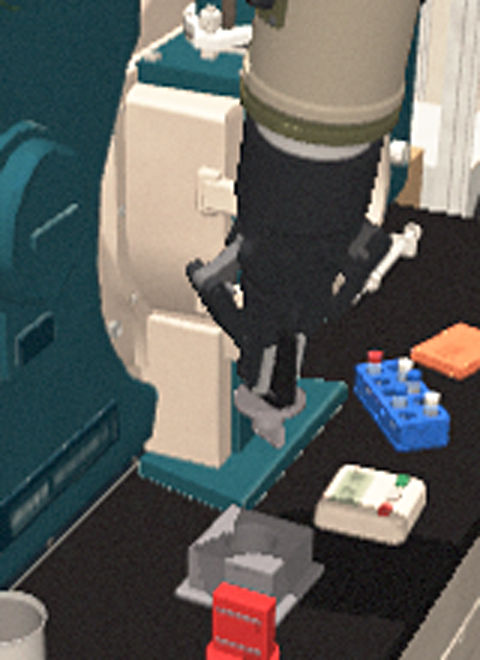

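View pics/sd24.png

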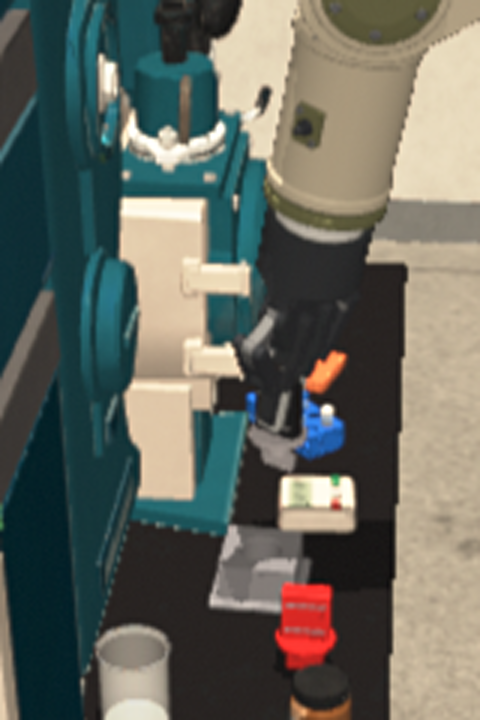

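```bash
python3 - <<'E'
from m import *
rec("w25",(245,170,395,290),5)
E
```

```text
t 23.9 g [501.71 -70.91 176.73] kyaw 148.89 lean -11.82 roll 0.06 F [ 0.6  0.4 -1.8] T [0.2  0.2  0.03] gap 12.5 q [  23.    4.  -23.  111.   10.   55. -126.]
```

View pics/w25.png

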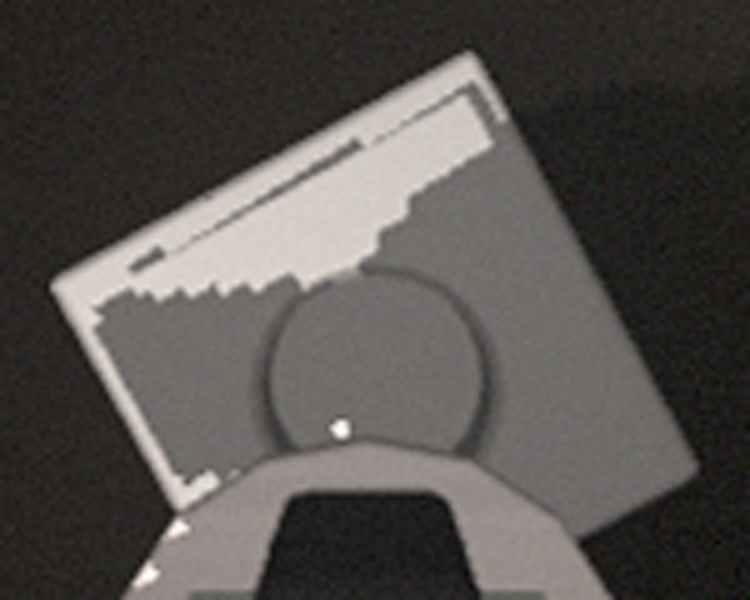

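```bash
python3 - <<'E'
from m import *
w=load("w25.npz"); f=lambda q,z: onz(w,q[0]/5+245-.4,q[1]/5+170-.4,z)[:2]
R=w["R"];p=w["p"];g=p-18.7*R[:,0];kx=R[:,2].copy();kx[2]=0;kx/=np.linalg.norm(kx);ky=np.array([-kx[1],kx[0],0])
l,r,t=f((258,385),36),f((498,385),36),f((372,266),36)
print(l,r,t,np.linalg.norm(r-l)); c1=(l+r)/2; print("c from lr",c1); c2=t-16*(-kx[:2])*1; print("c from top",t+16*kx[:2])
H=[f((460,88),36),f((690,466),36),f((100,318),36)]
# foot corners: (470,52),(50,285) z=6 ; top face corners
fc=[f((470,52),6),f((52,286),6)];print("foot",fc,np.linalg.norm(fc[0]-fc[1]))
print("top corners",[h.round(1) for h in H],np.linalg.norm(H[0]-H[1]),np.linalg.norm(H[0]-H[2]))
for c in (c1,t+16*kx[:2]):
    e=np.array([*c,0])-(g-2.3*kx); print("rel key: along kx",e@kx,"ky",e@ky)
E
```

```text
[526.52349369 -67.77102076] [509.51067437 -95.97805226] [532.41738074 -89.59028684] 32.94044091196411
c from lr [518.01708403 -81.87453651]
c from top [518.71800304 -81.32426902]
foot [array([ 551.96488495, -118.77252152]), array([554.46860083, -46.3731475 ])] 72.44265284687069
top corners [array([ 547. , -112.3]), array([ 486.3, -112.9]), array([545.6, -54. ])] 60.689159094955635 58.326393700131774
rel key: along kx -17.32867894935055 ky 0.961354284060978
rel key: along kx -17.64453103694975 ky 0.128096075251321
```

```bash
python3 -m pendant '[{"claw":1,"tx":0.025,"ty":0.0006,"tz":-0.0009,"wx":0,"wy":0,"wz":0},{"claw":1,"tx":0.025,"ty":0,"tz":0,"wx":0,"wy":0,"wz":0},{"claw":1,"tx":0.02,"ty":0,"tz":0,"wx":0,"wy":0,"wz":0},{"claw":1,"tx":0.008,"ty":0,"tz":0,"wx":0,"wy":0,"wz":0},{"claw":1,"tx":0,"ty":0,"tz":0,"wx":0,"wy":0,"wz":0},{"claw":1,"tx":0,"ty":0,"tz":0,"wx":0,"wy":0,"wz":0},{"claw":1,"tx":0,"ty":0,"tz":0,"wx":0,"wy":0,"wz":0}]';python3 - <<'E'
from m import *
rec("w26",(230,150,410,330),3.3);save(cap("scene"),"sc26",(300,185,370,275),7); save(cap("side"),"sd26",(290,190,360,275),7)
R,p,g,kx=info(sensors.read_state()); print("key axis",g-2.3*kx,R.round(3).tolist())
E
```

```text
t: 24.53
position: [519.8, -83.2, 83.7]
orientation: [[0.177, -0.519, -0.836], [-0.107, -0.855, 0.508], [-0.978, 0.0, -0.207]]
contact_force: [-0.2, 0.2, -2.1]
finger_gap: 12.8
t 24.53 g [516.45 -81.19 101.99] kyaw 148.74 lean -11.93 roll 0.02 F [-0.2  0.2 -2.1] T [0.16 0.19 0.05] gap 12.8 q [  22.   11.  -22.  114.   15.   46. -130.]
t 24.68 g [516.31 -81.51 101.96] kyaw 148.71 lean -11.95 roll 0.02 F [ 0.5  0.5 -1. ] T [0.14 0.25 0.01] gap 12.8 q [  22.   11.  -22.  114.   15.   46. -130.]
key axis [518.27585903 -82.70449669 101.96037569] [[0.177, -0.519, -0.836], [-0.108, -0.855, 0.508], [-0.978, 0.0, -0.207]]
```

View pics/w26.png

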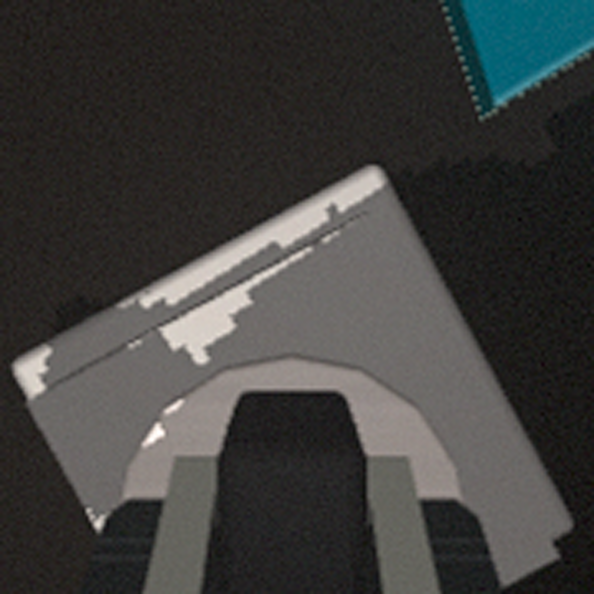

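View pics/sc26.png

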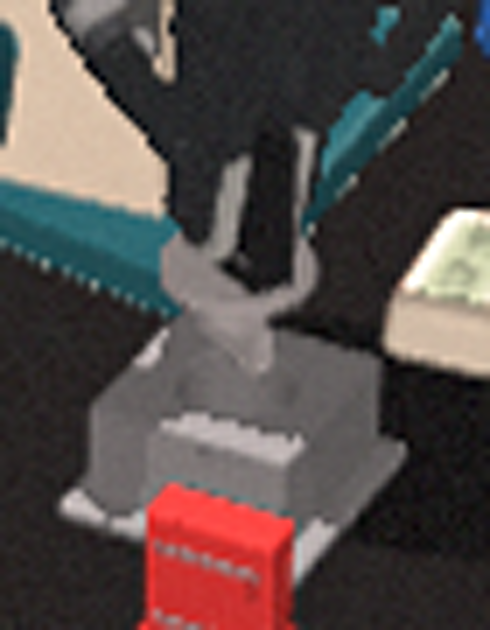

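View pics/sd26.png

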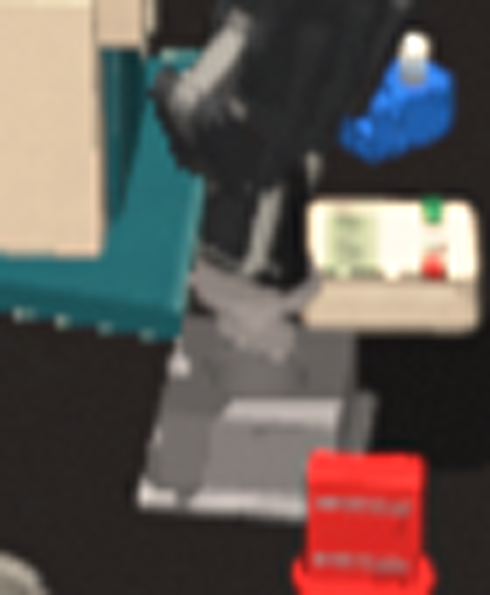

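```bash
python3 - <<'E'
from m import *
c=cap("scene");d=cap("side")
X=[518.3,-82.7,44.5+28.5]
for cc,n,ox,oy in((c,"sc",300,185),(d,"sd",290,190)):
    for lab,P in(("collar",X),("tip",[518.3,-82.7,44.5]),("mouth est",[518,-81.5,36]),("tipA",[518.3-.857*12.5,-82.7+.516*12.5,44.5]),("tipB",[518.3+.857*12.5,-82.7-.516*12.5,44.5]),("colL",[518.3+.43*44,-82.7+.25*44,73])):
        print(n,lab,((proj(cc,P)-[ox-.4,oy-.4])*7).round(0))
k=lambda u,v,z:onz(c,u/7+300-.4,v/7+185-.4,z)[:2]
print("collar from scene",k(240.5,268,73)); print("holder",(k(93,402,36)+k(380,353,36))/2)
E
```

```text
sc collar [229. 264.]
sc tip [227. 351.]
sc mouth est [226. 379.]
sc tipA [253. 372.]
sc tipB [202. 330.]
sc colL [149. 266.]
sd collar [252. 271.]
sd tip [252. 342.]
sd mouth est [252. 365.]
sd tipA [282. 355.]
sd tipB [222. 331.]
sd colL [193. 286.]
collar from scene [514.70008842 -82.07501366]
holder [515.42870563 -83.92733714]
```

```bash
python3 -m pendant '[{"claw":1,"tx":0.006,"ty":-0.0005,"tz":0.0017,"wx":0,"wy":0,"wz":0},{"claw":1,"tx":0.006,"ty":0,"tz":0.0013,"wx":0,"wy":0,"wz":0},{"claw":1,"tx":0.003,"ty":0,"tz":0.0006,"wx":0,"wy":0,"wz":0},{"claw":1,"tx":0,"ty":0,"tz":0,"wx":0,"wy":0,"wz":0},{"claw":1,"tx":0,"ty":0,"tz":0,"wx":0,"wy":0,"wz":0}]';python3 - <<'E'
from m import *
R,p,g,kx=info(sensors.read_state()); print("key axis",g-2.3*kx)
save(cap("scene"),"sc27",(300,185,370,275),7)
E
```

```text
t: 25.2
position: [518.3, -82.9, 66.3]
orientation: [[0.173, -0.519, -0.837], [-0.107, -0.854, 0.508], [-0.979, 0.002, -0.204]]
contact_force: [-0.2, -0.1, -1.4]
finger_gap: 12.5
t 25.2 g [515.09 -80.88  84.63] kyaw 148.72 lean -11.77 roll 0.09 F [-0.2 -0.1 -1.4] T [0.14 0.21 0.08] gap 12.5 q [  22.   13.  -22.  115.   16.   44. -131.]
key axis [517.05070089 -82.07009323  84.6271106 ]
```

View pics/sc27.png

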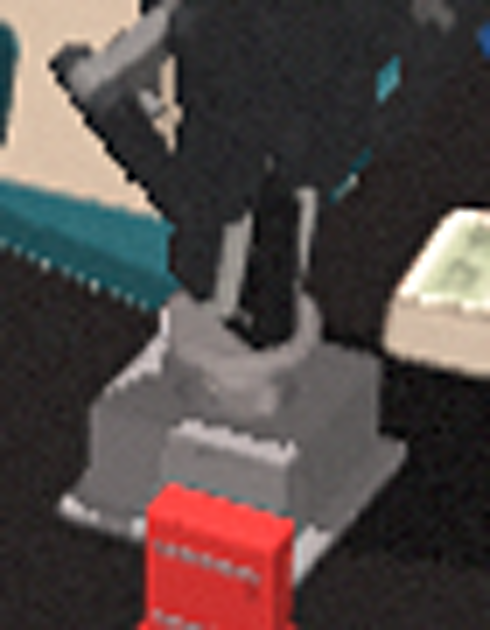

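```bash
python3 -m pendant '[{"claw":1,"tx":0.005,"ty":-0.0004,"tz":0.0004,"wx":0,"wy":0,"wz":0},{"claw":1,"tx":0.005,"ty":0,"tz":0.0011,"wx":0,"wy":0,"wz":0},{"claw":1,"tx":0.004,"ty":0,"tz":0.0008,"wx":0,"wy":0,"wz":0},{"claw":1,"tx":0,"ty":0,"tz":0,"wx":0,"wy":0,"wz":0},{"claw":1,"tx":0,"ty":0,"tz":0,"wx":0,"wy":0,"wz":0}]';python3 - <<'E'
from m import *
R,p,g,kx=info(sensors.read_state()); print("key axis",g-2.3*kx)
E
```

```text
t: 25.67
position: [519.1, -82.9, 52.2]
orientation: [[0.174, -0.52, -0.837], [-0.107, -0.854, 0.508], [-0.979, 0.001, -0.204]]
contact_force: [0.1, -0.2, -1.4]
finger_gap: 13.0
t 25.67 g [515.85 -80.89  70.54] kyaw 148.72 lean -11.78 roll 0.09 F [ 0.1 -0.2 -1.4] T [0.1  0.21 0.04] gap 13.0 q [  21.   14.  -22.  116.   17.   42. -133.]
key axis [517.81640757 -82.08149021  70.53777235]
```

Tip at about z 13 with no contact; 3 mm to go.

```bash
python3 -m pendant '[{"claw":1,"tx":0.002,"ty":0,"tz":0.0004,"wx":0,"wy":0,"wz":0},{"claw":1,"tx":0,"ty":0,"tz":0,"wx":0,"wy":0,"wz":0},{"claw":1,"tx":0,"ty":0,"tz":0,"wx":0,"wy":0,"wz":0}]'; python3 -m pendant '[{"claw":1,"tx":0.0008,"ty":0,"tz":0.0002,"wx":0,"wy":0,"wz":0},{"claw":1,"tx":0,"ty":0,"tz":0,"wx":0,"wy":0,"wz":0},{"claw":1,"tx":0,"ty":0,"tz":0,"wx":0,"wy":0,"wz":0}]';python3 - <<'E'
from m import *
R,p,g,kx=info(sensors.read_state()); print("key axis",g-2.3*kx)
E
```

```text
t: 25.92
position: [519.5, -83.0, 50.7]
orientation: [[0.175, -0.52, -0.836], [-0.107, -0.854, 0.508], [-0.979, 0.001, -0.205]]
contact_force: [-0.2, 0.4, -2.8]
finger_gap: 12.9
t: 26.17
position: [519.4, -83.0, 49.9]
orientation: [[0.175, -0.52, -0.836], [-0.108, -0.854, 0.508], [-0.979, 0.001, -0.205]]
contact_force: [0.4, 0.1, -1.6]
finger_gap: 12.5
t 26.17 g [516.17 -80.97  68.22] kyaw 148.71 lean -11.83 roll 0.07 F [ 0.4  0.1 -1.6] T [0.09 0.27 0.02] gap 12.5 q [  21.   14.  -22.  116.   17.   42. -133.]
key axis [518.13916443 -82.16051011  68.21602905]
```

```bash
python3 -m pendant '[{"claw":1,"tx":0.0008,"ty":0,"tz":0.0002,"wx":0,"wy":0,"wz":0},{"claw":1,"tx":0,"ty":0,"tz":0,"wx":0,"wy":0,"wz":0},{"claw":1,"tx":0,"ty":0,"tz":0,"wx":0,"wy":0,"wz":0}]'; python3 -m pendant '[{"claw":1,"tx":0.0005,"ty":0,"tz":0.0001,"wx":0,"wy":0,"wz":0},{"claw":1,"tx":0,"ty":0,"tz":0,"wx":0,"wy":0,"wz":0},{"claw":1,"tx":0,"ty":0,"tz":0,"wx":0,"wy":0,"wz":0}]';python3 - <<'E'
from m import *
R,p,g,kx=info(sensors.read_state()); print("key axis",g-2.3*kx)
rec("w28",(230,150,410,330),3.3);save(cap("scene"),"sc28",(300,185,370,275),7)
E
```

```text
t: 26.42
position: [519.6, -82.9, 49.4]
orientation: [[0.175, -0.52, -0.836], [-0.108, -0.854, 0.508], [-0.979, 0.001, -0.205]]
contact_force: [-2.1, 0.7, 2.6]
finger_gap: 13.2
t: 26.67
position: [519.6, -83.0, 49.3]
orientation: [[0.175, -0.52, -0.836], [-0.108, -0.854, 0.508], [-0.979, 0.001, -0.206]]
contact_force: [-5.6, 1.6, 10.3]
finger_gap: 13.1
t 26.67 g [516.34 -80.94  67.62] kyaw 148.71 lean -11.87 roll 0.07 F [-5.6  1.6 10.3] T [ 0.09  1.03 -0.13] gap 13.1 q [  21.   14.  -22.  116.   17.   42. -133.]
key axis [518.30304621 -82.13144205  67.62137257]
t 26.67 g [516.34 -80.94  67.62] kyaw 148.71 lean -11.87 roll 0.07 F [-5.6  1.6 10.3] T [ 0.09  1.03 -0.13] gap 13.1 q [  21.   14.  -22.  116.   17.   42. -133.]
```

View pics/sc28.png

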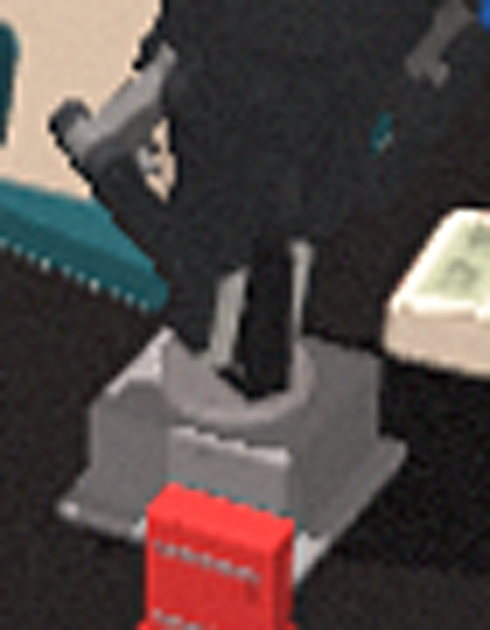

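View pics/w28.png

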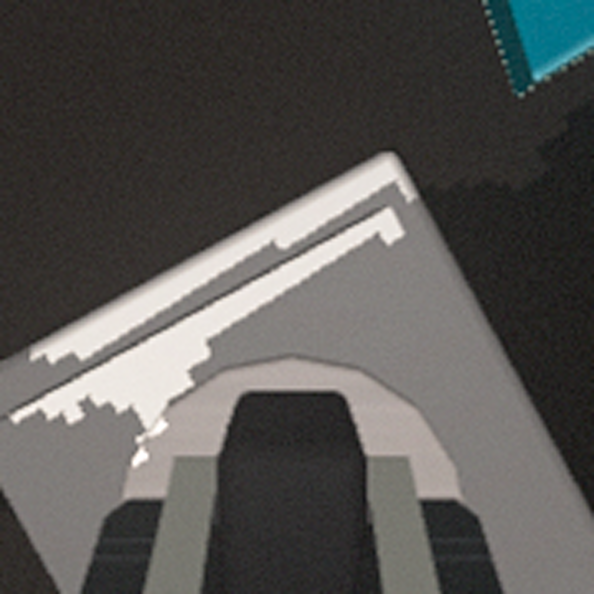

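```bash
python3 -m pendant '[{"claw":1,"tx":-0.0005,"ty":0,"tz":-0.0001,"wx":0,"wy":0,"wz":0},{"claw":1,"tx":0,"ty":0,"tz":0,"wx":0,"wy":0,"wz":0},{"claw":0.5,"tx":0,"ty":0,"tz":0,"wx":0,"wy":0,"wz":0},{"claw":0.5,"tx":0,"ty":0,"tz":0,"wx":0,"wy":0,"wz":0},{"claw":0.5,"tx":0,"ty":0,"tz":0,"wx":0,"wy":0,"wz":0},{"claw":0.5,"tx":0,"ty":0,"tz":0,"wx":0,"wy":0,"wz":0}]';python3 - <<'E'
from m import *
rec("w29",(180,150,460,400),2.4);
E
```

```text
t: 27.27
position: [519.5, -83.0, 48.9]
orientation: [[0.175, -0.52, -0.836], [-0.107, -0.854, 0.508], [-0.979, 0.001, -0.205]]
contact_force: [0.4, -0.4, 0.7]
finger_gap: 43.0
t 27.27 g [516.19 -80.96  67.24] kyaw 148.7 lean -11.82 roll 0.06 F [ 0.4 -0.4  0.7] T [ 0.08  0.2  -0.03] gap 43.0 q [  21.   14.  -22.  116.   17.   42. -133.]
```

View pics/w29.png

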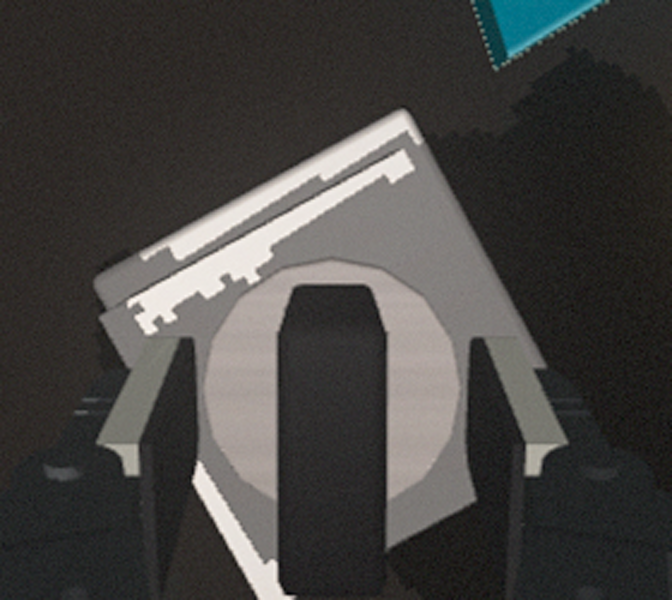

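The key sits in the holder, with the collar flat on the block around crop (332,385), and the fingers are clear on both sides. I will retreat along the tool axis.

```bash
python3 -m pendant '[{"claw":0.5,"tx":-0.01,"ty":0,"tz":0,"wx":0,"wy":0,"wz":0},{"claw":0.5,"tx":-0.025,"ty":0,"tz":0,"wx":0,"wy":0,"wz":0},{"claw":0.5,"tx":-0.035,"ty":0,"tz":0,"wx":0,"wy":0,"wz":0},{"claw":0.5,"tx":-0.035,"ty":0,"tz":0,"wx":0,"wy":0,"wz":0},{"claw":0.5,"tx":-0.035,"ty":0,"tz":0,"wx":0,"wy":0,"wz":0},{"claw":0.5,"tx":-0.01,"ty":0,"tz":0.03,"wx":0,"wy":0,"wz":0},{"claw":0.5,"tx":-0.01,"ty":0,"tz":0.03,"wx":0,"wy":0,"wz":0},{"claw":0.5,"tx":0,"ty":0,"tz":0,"wx":0,"wy":0,"wz":0},{"claw":0.5,"tx":0,"ty":0,"tz":0,"wx":0,"wy":0,"wz":0},{"claw":0.5,"tx":0,"ty":0,"tz":0,"wx":0,"wy":0,"wz":0}]';python3 - <<'E'
from m import *
rec("w30");c=cap("scene");save(c,"sc30");save(c,"sc30h",(185,295,295,400),6);save(c,"sc30k",(300,195,370,275),7);save(cap("side"),"sd30",(255,170,385,390),2.7)
E
```

```text
t: 28.15
position: [441.5, -35.4, 194.1]
orientation: [[0.176, -0.519, -0.836], [-0.108, -0.855, 0.508], [-0.978, 0.001, -0.206]]
contact_force: [0.8, -0.0, -0.7]
finger_gap: 42.7
t 28.15 g [438.22 -33.34 212.41] kyaw 148.72 lean -11.92 roll 0.05 F [ 0.8 -0.  -0.7] T [ 0.1   0.13 -0.07] gap 42.7 q [  22.   -7.  -25.  116.    5.   60. -126.]
```

View pics/sc30.png

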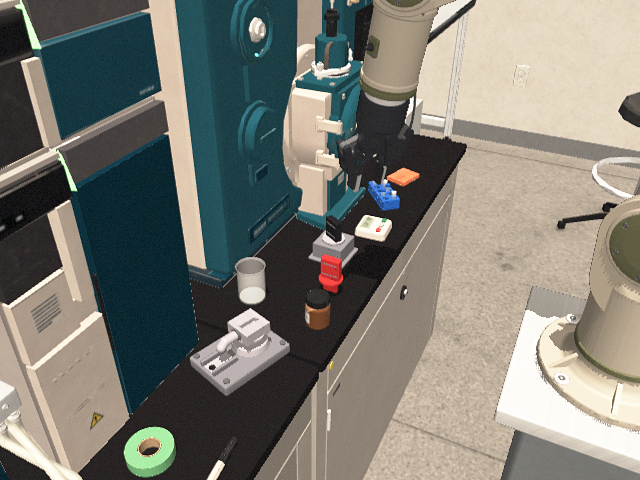

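View pics/sc30h.png

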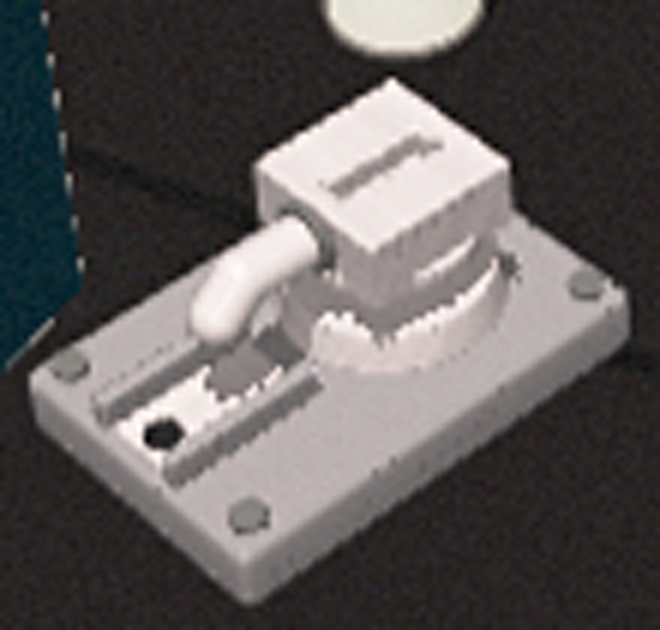

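View pics/sd30.png

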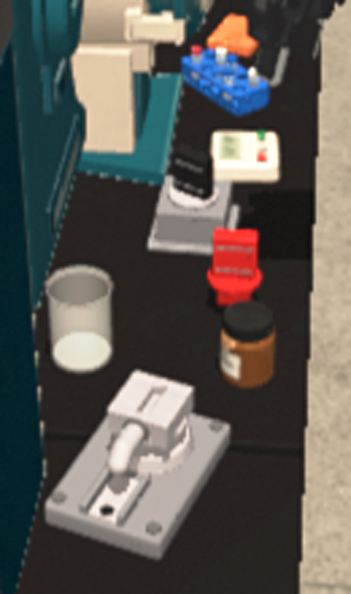

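View pics/w30.png

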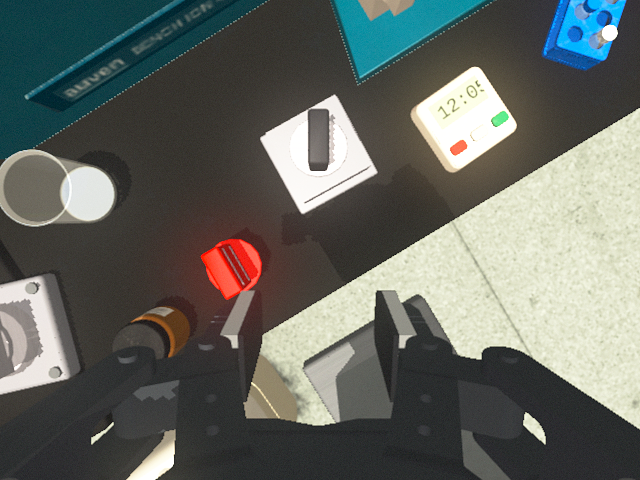

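```bash
python3 - <<'E'
from m import *
c=cap("scene"); f=lambda u,v,z: onz(c,u/6+185-.4,v/6+295-.4,z)[:2]
print("head",ang(f(393,80,64),f(258,165,64)),ang(f(510,165,64),f(375,250,64)))
print("rails",ang(f(240,325,30),f(103,405,30)),ang(f(318,378,30),f(172,475,30)), "screws",ang(f(586,285,21),f(248,515,21)))
a=cv2.imread("pics/scene0.png").astype(int);b=c["image"][:,:,::-1].astype(int); d=np.abs(a-b).max(2)
for n,(x0,y0,x1,y1) in {"beaker":(236,256,268,306),"jar":(303,289,332,330),"timer":(355,214,393,242),"rack":(366,176,401,211),"red":(318,253,346,295)}.items(): print(n,(d[y0:y1,x0:x1]>60).mean().round(3))
arm.close_job()
E
```

```text
head 72.88048240600035 71.11634410528526
rails 68.81508141900082 71.83813509198787 screws 71.67326639442646
beaker 0.0
jar 0.0
timer 0.0
rack 0.051
red 0.0
the job is handed in; nothing more can be done
```

The outlet head now points along the drain gutter, and the key is back in its holder. I handed the job in at about 28 s of the 70 s allowed.

- **Grasp:** I took the black key, not the red look-alike. I leaned the tool back to clear the instrument's latches beside the holder. Once the blade was in the slot, I regripped the key at a different lean to stay off the blue cabinet.
- **Turning:** I turned the head clockwise by about 47°, using only the key. The estimated push stayed around 6–8 N, following the head as it sank. Near the end I made a fine correction of about 1°, then turned the key back through its play so the blade was free. After that I drew it straight up and out and set it in the holder.
- **Head angle check:** The wrist view before withdrawal gave the head at 71.6° and the gutter at 71.9°, about 0.3° apart. The scene view after withdrawal gave 71.1° and 72.9° for two head edges. The gutter read 71.7–71.8° there, except one rail edge at 68.8°, which I put down to coarse pixel picking.
- **Key and bystanders:** The key stands with its collar flat on the holder. The beaker, jar and timer are unchanged in the picture. About 5% of the vial rack's picture area changed, which is probably the gripper at the edge of it; in the views it stands where it was.
- **Forces:** The largest contact I read was about 12 N, when the key was seated in the holder.

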